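Unpin the transit case and set out the stock

ROBOT

A 6-joint arm with a two-finger parallel gripper is mounted at the origin on the work surface. World frame = base frame: x ahead of the robot, y to its left, z up, the work surface at z = 0. Lengths are in m, angles in rad, forces in N, time in s.
With the tool pointing down it reaches from about 0.15 to 0.775 m from the base axis. Payload 6.1 kg.
Tool frame: the origin (TCP) lies at the very end of the fingers, on their centre line; the grasp point (between the pads) lies 19 mm behind it; z points along the fingers, x is the direction in which the jaws open and shut, and the axes are right-handed (so a half turn about z gives the same grasp; the last joint's range is limited). The gripper opens to 85 mm and grips with 20 to 120 N. Pads are 22 mm wide; open, the fingers measure 114 mm over their backs; the gripper's body (76 mm by 85 mm) begins 54 mm behind the grasp point. The pads swing forward as they close: fully open they stand 13 mm farther back than shut.
Start: joints at [-1.342, 0.126, -0.04, 1.405, 0, 1.571], TCP at [0.119, -0.511, 0.231] pointing down, gripper open.
Joint ranges: [-2.72, 2.72], [-0.95, 1.95], [-1.27, 1.35], [-1.78, 2.02], [-1.46, 1.47], [-3.14, 3.14]. Speed limits (rad/s): [2.39, 2.39, 3.01, 3.14, 3.14, 3.14].

INTERFACE

Orientations are given as a rotation vector (axis times angle).
In Python, from bench import r gives the robot as it stands. The module is installed in compiled form; this text tells all that it offers.
- The arm moves only by the tool jog_arm, never from a script. Its argument "moves" is a list of rows, each a list of 3 entries, a list of its own where there are three numbers: the shift along the tool's x, y, z in mm, then the turn, a rotation vector about the tool's x, y, z in degrees, then the finger opening in mm, from 0 to 85.4. In form: [[[tx, ty, tz], [ax, ay, az], gripper], ...]. A call has 1 to 12 rows; each row shifts and turns the commanded pose from where the row before left it, along the tool's axes as they then stand; what a row does not reach is not made up. A row lasts 1/8 s, in which the tool goes at most 62.5 mm and 10.7 degrees, less where a joint would pass 70% of its speed; a pose out of reach is approached as far as the arm can. A call is refused whole if a number of a shift passes 62.5 or a number of a turn 10.7, either way. A call with a gripper value outside its range is refused whole. The fingers move at their own pace and stop on an object; the grip force is fixed at half the most. Time passes only in rows, so rows that do not move let the fingers close. It gives the time, the measured TCP pose, the force and the opening at its end, in the units of the state.
- r.read_state(): the state, without advancing time (a new reading comes with each control period).
- r.read_camera(name): name is "scene" or "top" or "wrist"; returns the picture (384x512x3 uint8, blue, green, red); there is no depth.
- r.camera_model(name): a dict with "intrinsics" (3x3 intrinsics, pixels), "cam_to_world" (4x4, takes a point from camera to world coordinates). Camera axes: x right, y down, z forward; pixel columns grow to the right and rows downward; lengths in m; the calibration is good to about 2 mm. A picture is of the moment at which its call begins: read the wrist's pose just before it. camera_model takes no time and is no camera call; for the wrist camera it gives the pose at the moment of the call.
- r.sign_off(): hands the job in, once; it reports no verdict.
The state is a dict: "t": time; "qpos": joint angles; "dq": joint speeds; "tau": joint torques, N m; "ee_pos": TCP position; "tcp_rot": TCP orientation; "contact_force": force on the tool from outside, world axes, zero at the start; "ft_torque": the same for the moment, N m; "grip_width": finger opening in m.
Only numpy, scipy, OpenCV 4.12 (cv2) and the standard library are available. Lean on these libraries where they do the work, as an engineer would, in place of code of your own. Each camera call takes 0.05 s, during which the arm holds its last target.

TASK

Set out the stall: pull the spring clip sideways out of the pin that locks the transit case and lay it on the middle of the round stone plate, then swing the lid wide open and stand every box from the case on the display shelf. The boxes stand upright in one neat row along the middle of the shelf, square to it with their long sides in line with the shelf's length, side by side with no real gaps, beginning right at the shelf's end cheek. Then shut the empty case's lid fully, and do not disturb the jar, tiles and open box on the table.

Things in the scene. Friction and masses are not known exactly. Their poses are not given: they have to be found in the camera images.
- case: Plywood transit case with aluminium edges, fixed to the table: 170 (x) by 322 (y) mm, 85 mm high without its lid, walls and floor 8 mm. Origin under its centre on the table; -x is its front (towards the robot), y runs along its length. The 10 mm lid (top 95.5 mm over the table when shut) is hinged along the far (+x) top edge. A clip in a pin at the front locks it.
- case_in (a point): Middle of the inner floor, 8 mm over the table; axes as the case's. Two foam rails 12 mm high on the floor along the long walls leave a channel 56 mm wide, in which the boxes stand in a row along y, about 74 mm from centre to centre. Over the rails about 55 mm are free in front of and behind each box for the fingers.
- pin_hole (a point): Centre of the pin's cross hole (8.5 mm wide, 9.5 mm high, along y), 103 mm over the table; axes as the case's. The upright steel pin, 22 mm thick, stands on a bracket (34 mm wide) 42 mm in front of the case, rises to 121.5 mm and passes through a slot in the lid's steel hasp strap (52 mm wide, 4 mm thick, top at 99.5 mm, sticking out 69 mm in front of the lid).
- lid_handle (a point): Middle of the black round bar handle on the lid: bar 10 mm thick, 100 mm long, along y, its underside 35 mm clear of the lid's top; 130 mm from the hinge along the lid and 50 mm over the lid's underside. Axes as the case's while the lid is shut; it turns with the lid.
- lid (a joint): Lid angle, rad: 0 shut, grows as the front edge swings up, pi/2 upright, 1.9 at the stop. Hinge axis along the case's y, 85 mm to +x of the case's origin, 85.5 mm over the table. Stiff hinge (0.5 N m of friction): the 0.4 kg lid stays where it is left. The underside is flat. While the clip is in the pin it holds strap and lid down.
- clip_eye (a point): Middle of the eye (loop) of the steel R-shaped spring clip, the place to hold it: wire 5.5 mm thick; eye 29 mm wide (x), 30 mm long (y), with straight parallel flanks 12 mm long; free air above and below, 38 mm beside it. It sticks out 56 mm to the case's -y side of the pin. Pulled straight to -y the clip springs open at about 10 N and is clear after 50 mm. Clip axes: as the case's at the start.
- clip_mid (a point): Middle of the same clip (107 mm long, 0.06 kg), at half the wire's thickness: 2 mm to +x and 36 mm to +y of the eye's middle. It lies flat on the hasp strap. Its straight leg runs along y through the pin's hole (8 mm to +x of this point), ending 55 mm to +y of this point; its sprung wavy leg grips round the -x side of the pin.
- plate_top (a point): Centre of the top face of the round, flat cast-stone plate, 150 mm across and 14 mm thick, fixed to the table.
- shelf_end (a point): On the low wooden display shelf (fixed; board 150 mm deep in x, top 45 mm over the table): the point on the board's top, half-way across its depth, at the foot of the inner face of the end cheek (an upright board 12 mm thick, 35 mm higher than the shelf board, at the shelf's +y end). The shelf runs from here 311 mm to -y, free and open.
- box0_mid (a point): Centre (half-way up) of a shut kraft cardboard box, 44 (x) by 60 (y) by 50 (z) mm, 0.09 kg, one of two to four alike that stand in the case; grasp it across its 44 mm.
- box1_mid (a point): Centre (half-way up) of a shut kraft cardboard box, 44 (x) by 60 (y) by 50 (z) mm, 0.09 kg, one of two to four alike that stand in the case; grasp it across its 44 mm.
- box2_mid (a point): Centre (half-way up) of a shut kraft cardboard box, 44 (x) by 60 (y) by 50 (z) mm, 0.09 kg, one of two to four alike that stand in the case; grasp it across its 44 mm.
- box3_mid (a point): Centre (half-way up) of a shut kraft cardboard box, 44 (x) by 60 (y) by 50 (z) mm, 0.09 kg, one of two to four alike that stand in the case; grasp it across its 44 mm.
- jar_mid (a point): Bystander: glass jar of pebbles with a brass lid, 70 mm across and 112 mm high, full; point half-way up.
- tiles_mid (a point): Bystander: stack of cast-stone tiles, 72 by 72 by 36 mm; point half-way up.
- openbox_mid (a point): Bystander: open kraft box with a pendant, 72 by 72 by 35 mm; point half-way up.
There are look-alikes about, which are no part of the job. There is more than one size of the part that bears clip_eye; the job needs the smaller. Of the things that look like the part that bears plate_top, take the one that is nearest to the robot's base at the start.

How it is judged:
By the outcome, as a careful person would: the job done as asked, in the order asked, and still so for the second after the job is handed in, with the robot touching nothing.
Of box0, box1, box2, box3 only 2 to 4 are there at a start; the rules pass over those that are not, and their reading is None.
At some moment in a run one of box0, box1, box2, box3 may be knocked a few centimetres aside while the robot is not near it.
It also fails if it takes over 210 s, if anything falls off the work surface, if the arm or the gripper's body presses on something with over 40 N, if the wrist force passes 120 N, or if a joint passes its speed limit or range.

## Working session

There is one attempt and no reset: what is moved stays moved. The work goes in short steps, Python scripts to look and compute and a tool call to move; the robot and the scene stay as the last step left them, time stands still between calls to the robot, and variables do not carry over. Pictures are saved under pics/ and viewed, and the job is handed in when it is done.

Besides the shell and the picture viewer there is one more tool, called after "Call:" as name([rows], argument=value, ...), one row to a line, values as JSON. jog_arm: Moves the arm, as the interface text tells. Its arguments: {"type":"object","properties":{"moves":{"type":"array"}},"required":["moves"]}

```bash
mkdir -p pics; ls; python3 - <<'E'
from bench import r
import cv2
s=r.read_state(); print({k:(v if not hasattr(v,'round') else v) for k,v in s.items()})
for n in ("scene","top","wrist"):
    m=r.camera_model(n); print(n,m)
    cv2.imwrite(f"pics/{n}0.png",r.read_camera(n))
E
```

```text
pics
{'t': 0.0, 'qpos': array([-1.34198987e+00,  1.26379260e-01, -4.06076587e-02,  1.40540714e+00,
        3.26721929e-06,  1.57079128e+00]), 'dq': array([ 2.18160288e-04, -8.18719168e-04,  8.92746184e-04, -2.06295499e-05,
        6.11803460e-04,  8.84437791e-04]), 'tau': array([ 3.48845724e-04, -4.35917151e+01,  3.52921343e+01,  1.73744088e-02,
       -2.53218332e-04, -3.39948603e-07]), 'ee_pos': array([ 0.11898567, -0.51091661,  0.23052902]), 'tcp_rot': array([-2.45973056e+00,  1.95270817e+00,  1.96179383e-03]), 'contact_force': array([-0.03406983,  0.21450511,  0.60635036]), 'ft_torque': array([-0.04062371, -0.04131965,  0.03046247]), 'grip_width': 0.0856603884041516}
scene {'intrinsics': array([[481.11277486,   0.        , 247.48697951],
       [  0.        , 481.11277486, 190.85694313],
       [  0.        ,   0.        ,   1.        ]]), 'cam_to_world': array([[ 0.57105513,  0.62530571, -0.53187293,  1.26665747],
       [ 0.82087632, -0.44098213,  0.36290057, -0.5307432 ],
       [-0.00762266, -0.64383813, -0.76512376,  1.20650959],
       [ 0.        ,  0.        ,  0.        
[... 191 characters left out ...]
 'cam_to_world': array([[-0.01104907, -0.98021357,  0.19763421,  0.31558646],
       [-0.99965282,  0.01555595,  0.02126617, -0.01285431],
       [-0.02391977, -0.19733063, -0.98004514,  1.2282768 ],
       [ 0.        ,  0.        ,  0.        ,  1.        ]])}
wrist {'intrinsics': array([[334.37905795,   0.        , 250.79141427],
       [  0.        , 334.37905795, 193.20070881],
       [  0.        ,   0.        ,   1.        ]]), 'cam_to_world': array([[ 0.22588071, -0.9338519 , -0.27730586,  0.18932228],
       [-0.9741529 , -0.21712171, -0.06232407, -0.49466932],
       [-0.00200767,  0.28421611, -0.95875814,  0.37398892],
       [ 0.        ,  0.        ,  0.        ,  1.        ]])}
```

View pics/scene0.png

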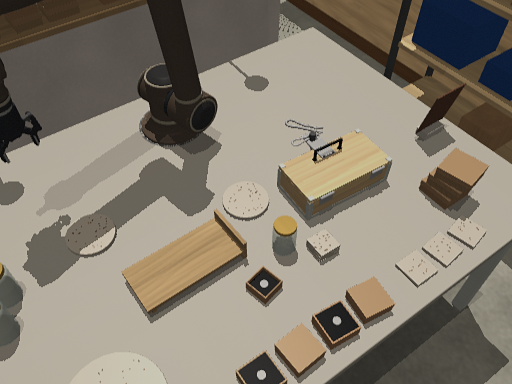

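View pics/top0.png

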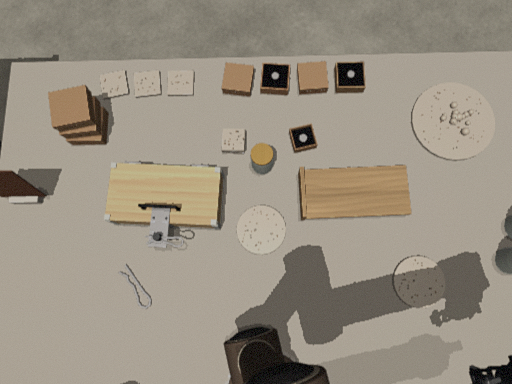

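View pics/wrist0.png

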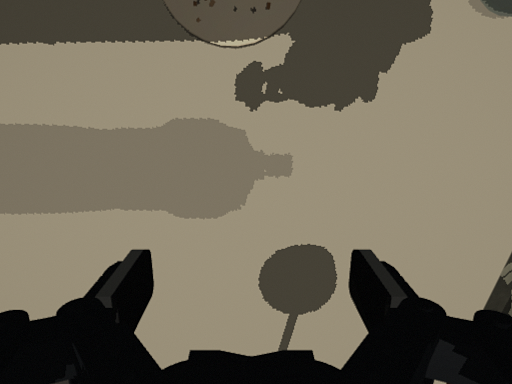

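```bash
cat > h.py <<'E'
import numpy as np, cv2
from scipy.spatial.transform import Rotation as R
from bench import r
def unproj(n,uv,z,m=None):
    m=m or r.camera_model(n); K=m["intrinsics"]; T=m["cam_to_world"]
    d=T[:3,:3]@np.linalg.inv(K)@np.array([uv[0],uv[1],1.0]); o=T[:3,3]
    return o+d*(z-o[2])/d[2]
def proj(n,p,m=None):
    m=m or r.camera_model(n); K=m["intrinsics"]; T=m["cam_to_world"]
    p=np.atleast_2d(p); c=(p-T[:3,3])@T[:3,:3]; q=c@K.T
    return q[:,:2]/q[:,2:]
def zoom(img,x0,y0,x1,y1,f,name):
    cv2.imwrite("pics/"+name,cv2.resize(img[y0:y1,x0:x1],None,fx=f,fy=f,interpolation=cv2.INTER_CUBIC))
E
python3 - <<'E'
from h import *
np.set_printoptions(precision=4,suppress=True)
for n,uv,z in [("plate1",(261,230),.014),("plate2",(418,281),.014),("lidTL",(114,165),.0955),("lidTR",(219,168),.0955),("lidBL",(108,218),.0955),("lidBR",(215,225),.0955),("shelfL",(305,168),.08),("shelfBR",(410,214),.045),("shelfTR",(407,166),.045),("eye",(187,234),.103)]:
    p=unproj("top",uv,z); print(n,p,np.hypot(p[0],p[1]))
im=cv2.imread("pics/top0.png")
zoom(im,95,150,285,310,4,"topz1.png")
zoom(im,285,150,425,230,5,"topz2.png")
im=cv2.imread("pics/scene0.png")
zoom(im,260,100,420,220,5,"scz1.png")
E
```

```text
plate1 [0.459  0.0128 0.014 ] 0.45921189014501995
plate2 [ 0.3035 -0.4431  0.014 ] 0.5370809409487264
lidTL [0.6465 0.4398 0.0955] 0.7819286212617456
lidTR [0.632  0.1312 0.0955] 0.6454466622807941
lidBL [0.4898 0.4475 0.0955] 0.6634609911999497
lidBR [0.4654 0.141  0.0955] 0.4862675104962154
shelfL [ 0.6318 -0.1197  0.08  ] 0.6430728415074372
shelfBR [ 0.4964 -0.4256  0.045 ] 0.6539017392818982
shelfTR [ 0.6423 -0.4289  0.045 ] 0.7723105178974151
eye [0.4402 0.2183 0.103 ] 0.4913048746923256
```

View pics/topz1.png

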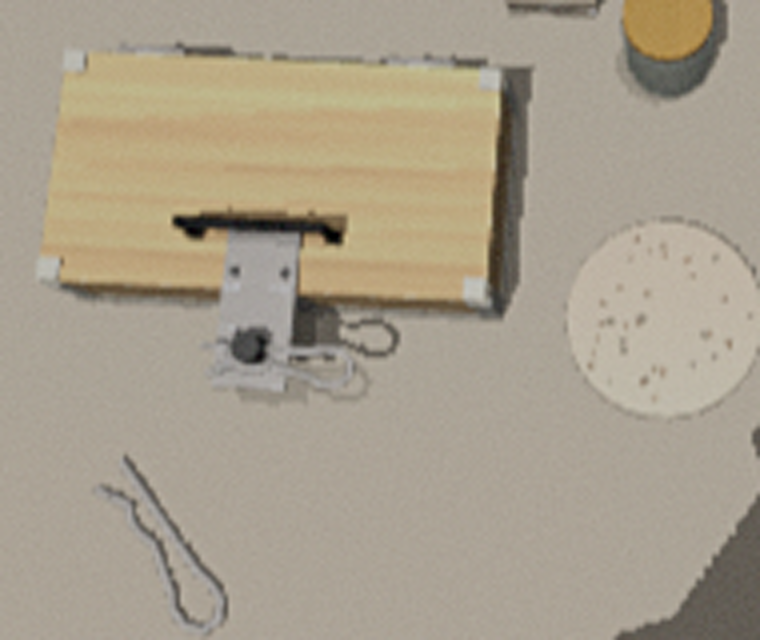

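View pics/topz2.png

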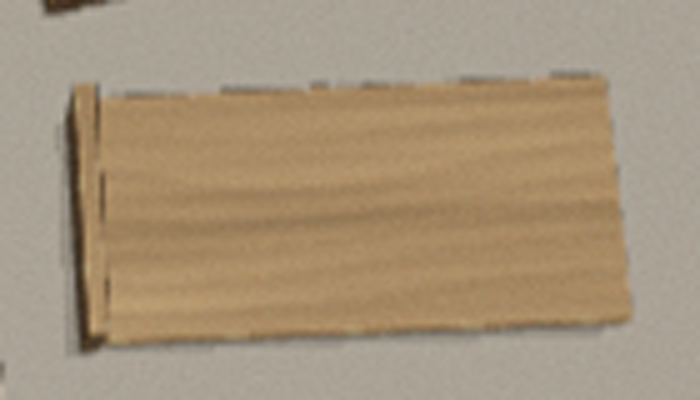

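View pics/scz1.png

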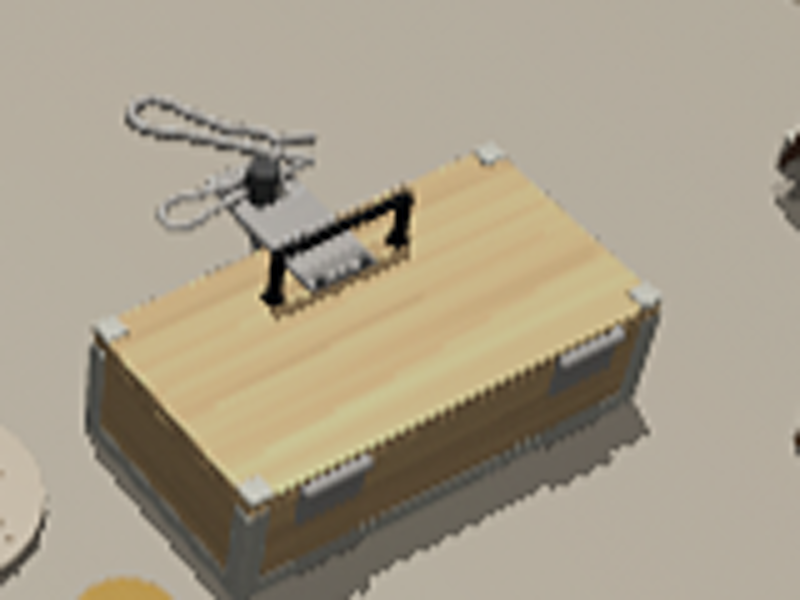

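```bash
cat > case.py <<'E'
from h import *
from scipy.optimize import least_squares
np.set_printoptions(precision=4,suppress=True)
C=lambda p,x,y,z: np.array([p[0]+np.cos(p[2])*x-np.sin(p[2])*y,p[1]+np.sin(p[2])*x+np.cos(p[2])*y,z])
obs=[("top",(111,163),(.085,.161,.0955)),("top",(220,167.5),(.085,-.161,.0955)),("top",(104.7,220.7),(-.085,.161,.0955)),("top",(218,226.2),(-.085,-.161,.0955)),
("scene",(278.6,165),(-.085,-.161,.0955)),("scene",(359,129.4),(-.085,.161,.0955)),("scene",(391.8,158),(.085,.161,.0955)),("scene",(309,200.5),(.085,-.161,.0955))]
M={n:r.camera_model(n) for n in("top","scene")}
def fit(obs,p0):
    f=lambda p:np.concatenate([(proj(n,C(p,*q),M[n])[0]-uv) for n,uv,q in obs])
    s=least_squares(f,p0,x_scale=[.1,.1,.1]); return s.x,s.fun
E
python3 - <<'E'
from case import *
p,f=fit(obs,[.56,.29,-.06]); print("case",p,np.degrees(p[2])); print(f.reshape(-1,2))
for n in M:
    o=[x for x in obs if x[0]==n]; print(n,fit(o,p)[0])
so=[("top",(285+c[0]/5,150+c[1]/5),q) for c,q in [((606,77),(.075,-.311,.045)),((631,322),(-.075,-.311,.045)),((88,345),(-.075,.012,.08)),((75,84),(.075,.012,.08))]]
s,f=fit(so,[.57,-.12,0]);print("shelf",s,np.degrees(s[2]));print(f.reshape(-1,2))
print("pin",C(p,-.127,0,.103),"eye",C(p,-.127-.01,-.056,.103))
m=r.camera_model("wrist");st=r.read_state();T=R.from_rotvec(st["tcp_rot"]).as_matrix();print("cam in tool",T.T@(m["cam_to_world"][:3,3]-st["ee_pos"]));print(T.T@m["cam_to_world"][:3,:3])
E
```

```text
case [ 0.5574  0.2918 -0.0612] -3.5039332972051005
[[ 0.5549  0.2179]
 [ 0.7884  0.3253]
 [-0.4303 -0.0686]
 [-1.3798 -0.2879]
 [-0.414   0.0377]
 [-1.4248 -0.974 ]
 [ 0.2858  1.3569]
 [ 1.0311  0.1863]]
top [ 0.5575  0.2915 -0.0553]
scene [ 0.5571  0.2925 -0.07  ]
shelf [ 0.5592 -0.1177  0.0322] 1.8420977695019447
[[-0.1608  0.0091]
 [ 0.6984  0.3004]
 [ 0.0611 -0.949 ]
 [-0.606   0.6505]]
pin [0.4307 0.2996 0.103 ] eye [0.4172 0.2443 0.103 ]
cam in tool [-0.0001 -0.0722 -0.1434]
[[ 1.     -0.0008 -0.0008]
 [ 0.001   0.9588  0.2842]
 [ 0.0006 -0.2842  0.9588]]
```

Call:
jog_arm([
  [[0,0,-6],[0,0,-10.5],85],
  [[0,0,-6],[0,0,-10.5],85],
  [[0,0,-6],[0,0,-10.5],85],
  [[0,0,-6],[0,0,-10.5],85],
  [[0,0,-6],[0,0,-10.5],85],
  [[0,0,-6],[0,0,-10.5],85],
  [[0,0,-4],[0,0,-10.5],85],
])

```text
t: 1.02
ee_pos: [0.1191, -0.5112, 0.2713]
tcp_rot: [-3.14, 0.083, 0.0]
contact_force: [-0.1, -0.5, -0.2]
grip_width: 0.0851
```

Call:
jog_arm([
  [[14,-44,0],[0,0,0],85],
  [[14,-44,0],[0,0,0],85],
  [[14,-44,0],[0,0,0],85],
  [[14,-44,0],[0,0,0],85],
  [[14,-44,0],[0,0,0],85],
  [[14,-44,0],[0,0,0],85],
  [[14,-44,0],[0,0,0],85],
  [[14,-44,0],[0,0,0],85],
  [[14,-44,0],[0,0,0],85],
])

```text
t: 2.15
ee_pos: [0.2683, -0.122, 0.2713]
tcp_rot: [3.14, -0.094, 0.001]
contact_force: [0.1, 0.1, 0.3]
grip_width: 0.0848
```

Call:
jog_arm([
  [[14,-44,0],[0,0,0],85],
  [[14,-44,0],[0,0,0],85],
  [[14,-44,0],[0,0,0],85],
  [[14,-44,0],[0,0,0],85],
  [[14,-44,0],[0,0,0],85],
  [[14,-44,0],[0,0,0],85],
  [[14,-44,0],[0,0,0],85],
  [[14,-44,0],[0,0,0],85],
  [[14,-40,0],[0,0,0],85],
  [[0,0,0],[0,0,0],85],
])

```text
t: 3.4
ee_pos: [0.4177, 0.2624, 0.2699]
tcp_rot: [3.139, -0.089, -0.003]
contact_force: [-0.4, 0.3, -0.1]
grip_width: 0.0851
```

```bash
cat > snap.py <<'E'
import sys
from h import *
np.set_printoptions(precision=4,suppress=True)
n,cam=sys.argv[1],sys.argv[2]
s=r.read_state(); m=r.camera_model(cam); im=r.read_camera(cam)
cv2.imwrite(f"pics/{n}.png",im)
np.save(f"pics/{n}.npy",m,allow_pickle=True)
print(s["t"],s["ee_pos"],R.from_rotvec(s["tcp_rot"]).as_matrix().round(4).tolist(),s["contact_force"].round(1),s["grip_width"].round(4))
E
python3 snap.py w1 wrist
```

```text
Traceback (most recent call last):
  File "snap.py", line 8, in <module>
    print(s["t"],s["ee_pos"],R.from_rotvec(s["tcp_rot"]).as_matrix().round(4).tolist(),s["contact_force"].round(1),s["grip_width"].round(4))
                                                                                                                   ^^^^^^^^^^^^^^^^^^^^^
AttributeError: 'float' object has no attribute 'round'
```

View pics/w1.png

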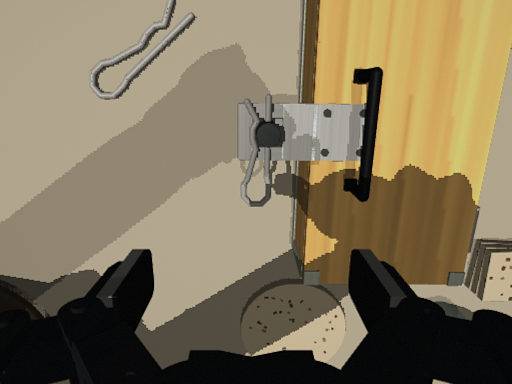

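```bash
sed -i 's/s\["grip_width"\].round(4)/round(s["grip_width"],4)/' snap.py
python3 - <<'E'
from case import *
im=cv2.imread("pics/w1.png"); zoom(im,215,85,315,215,5,"w1z.png")
m=np.load("pics/w1.npy",allow_pickle=True).item()
p=[.5574,.2918,-.0575]
for nm,q in [("pin top",(-.127,0,.1215)),("eye",(-.137,-.056,.1023)),("mid",(-.135,-.020,.1023)),("barA",(-.045,.05,.135)),("barB",(-.045,-.05,.135)),("lid FR",(-.085,-.161,.0955)),("legend",(-.127,.035,.1023))]:
    print(nm,C(p,*q),proj("w",C(p,*q),m))
E
```

```text
pin top [0.4306 0.2991 0.1215] [[263.8685 136.3156]]
eye [0.4174 0.2438 0.1023] [[252.2089 192.1333]]
mid [0.4215 0.2796 0.1023] [[254.3924 155.3086]]
barA [0.5153 0.3443 0.135 ] [[369.7487  74.2371]]
barB [0.5096 0.2445 0.135 ] [[358.1107 196.1751]]
lid FR [0.4633 0.136  0.0955] [[300.3515 283.9721]]
legend [0.4326 0.334  0.1023] [[263.5644  94.1703]]
```

View pics/w1z.png

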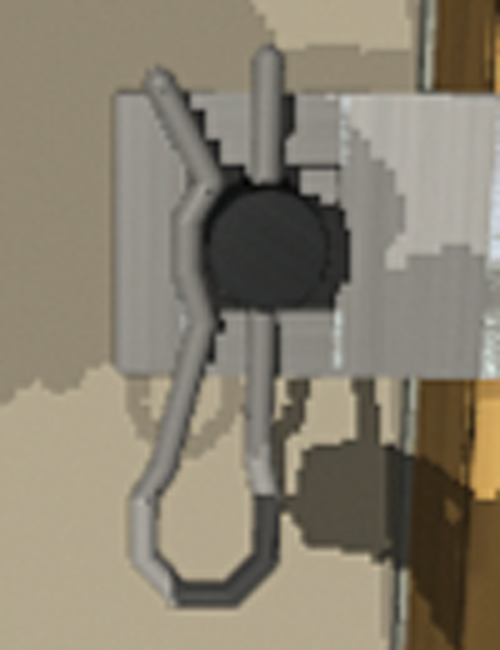

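Call:
jog_arm([
  [[2,9,40],[0,0,0],70],
  [[2.6,8.3,40],[0,0,0],60],
  [[0,0,30],[0,0,0],60],
  [[0,0,0],[0,0,0],60],
])

```text
t: 3.95
ee_pos: [0.4191, 0.2409, 0.1596]
tcp_rot: [3.138, -0.095, -0.006]
contact_force: [-0.6, 0.1, 0.4]
grip_width: 0.0601
```

```bash
python3 snap.py w2 wrist; python3 - <<'E'
from case import *
m=np.load("pics/w2.npy",allow_pickle=True).item()
p=[.5614,.2918,-.0575]
for nm,q in [("pin top",(-.127,0,.1215)),("eye",(-.137,-.056,.1023)),("eyeend",(-.137,-.071,.1023)),("legend",(-.127,.035,.1023))]:
    print(nm,C(p,*q),proj("w",C(p,*q),m))
E
```

```text
3.95 [0.4191 0.2409 0.1596] [[0.9982, -0.0604, -0.0036], [-0.0604, -0.9982, -0.0023], [-0.0035, 0.0025, -1.0]] [-0.6  0.1  0.4] 0.0601
pin top [0.4346 0.2991 0.1215] [[273.7913 120.2919]]
eye [0.4214 0.2438 0.1023] [[254.7732 208.1606]]
eyeend [0.4205 0.2288 0.1023] [[254.7848 230.0849]]
legend [0.4366 0.334  0.1023] [[272.6664  53.4506]]
```

View pics/w2.png

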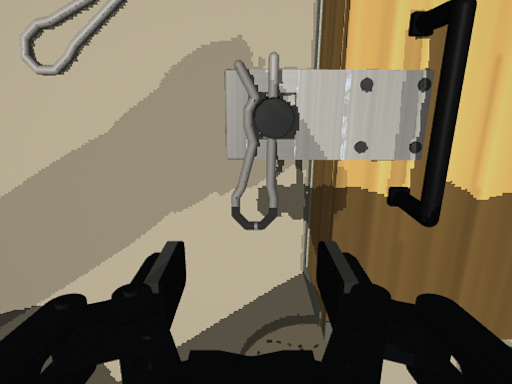

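Call:
jog_arm([
  [[2,-3.5,20],[0,0,0],60],
  [[0,0,25],[0,0,0],60],
  [[0,0,20],[0,0,0],60],
  [[0,0,0],[0,0,0],60],
])

```text
t: 4.5
ee_pos: [0.4229, 0.246, 0.0969]
tcp_rot: [3.14, -0.093, -0.0]
contact_force: [0.2, -0.1, -0.4]
grip_width: 0.0603
```

```bash
python3 snap.py w3 wrist
```

```text
4.5 [0.4229 0.246  0.0969] [[0.9982, -0.0594, -0.0002], [-0.0594, -0.9982, -0.0001], [-0.0002, 0.0001, -1.0]] [ 0.2 -0.1 -0.4] 0.0603
```

View pics/w3.png

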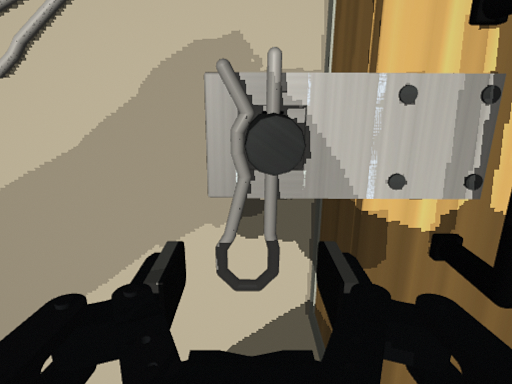

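Call:
jog_arm([
  [[-1.3,1.7,3],[0,0,0],60],
  [[0,0,0],[0,0,0],45],
  [[0,0,0],[0,0,0],34],
  [[0,0,0],[0,0,0],20],
  [[0,0,0],[0,0,0],10],
  [[0,0,0],[0,0,0],10],
])

```text
t: 5.3
ee_pos: [0.4217, 0.2448, 0.0936]
tcp_rot: [-3.14, 0.093, -0.0]
contact_force: [-0.5, -0.5, 3.0]
grip_width: 0.0263
```

```bash
python3 snap.py w4 wrist
```

```text
5.3 [0.4217 0.2448 0.0936] [[0.9983, -0.0591, 0.0003], [-0.0591, -0.9983, 0.0003], [0.0003, -0.0003, -1.0]] [-0.5 -0.5  3. ] 0.0263
```

View pics/w4.png

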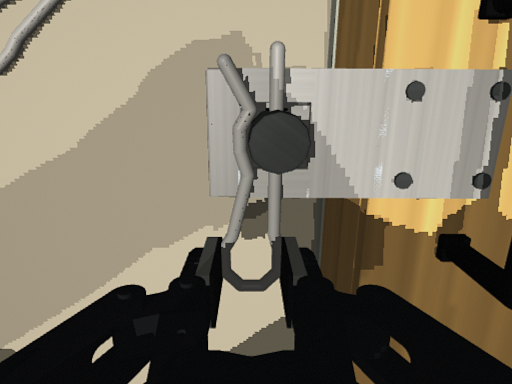

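Call:
jog_arm([
  [[0,5,0],[0,0,0],10],
  [[0,8,0],[0,0,0],10],
  [[0,8,0],[0,0,0],10],
  [[0,10,0],[0,0,0],10],
  [[0,12,0],[0,0,0],10],
  [[0,12,0],[0,0,0],10],
  [[0,10,0],[0,0,0],10],
  [[0,0,0],[0,0,0],10],
])

```text
t: 6.35
ee_pos: [0.4178, 0.1789, 0.0934]
tcp_rot: [-3.14, 0.095, -0.0]
contact_force: [0.5, -1.4, -0.3]
grip_width: 0.0268
```

```bash
python3 snap.py w5 wrist
```

```text
6.35 [0.4178 0.1789 0.0934] [[0.9982, -0.0605, 0.0002], [-0.0605, -0.9982, 0.0], [0.0002, -0.0001, -1.0]] [ 0.5 -1.4 -0.3] 0.0268
```

View pics/w5.png

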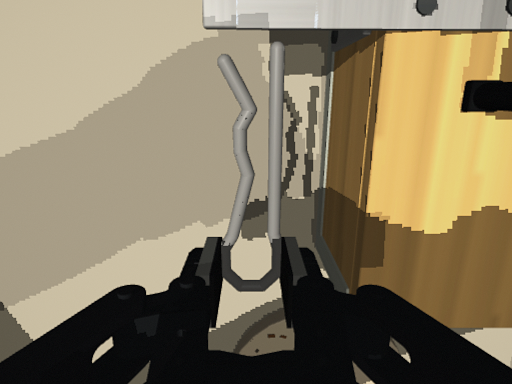

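Call:
jog_arm([
  [[0,5,-15],[0,0,0],10],
  [[0,10,-20],[0,0,0],10],
  [[6,20,-5],[0,0,0],10],
  [[10,32,0],[0,0,0],10],
  [[10,32,0],[0,0,0],10],
  [[10,32,0],[0,0,0],10],
  [[10,32,0],[0,0,0],10],
  [[5.2,25,0],[0,0,0],10],
  [[0,11.7,0],[0,0,0],10],
  [[0,0,0],[0,0,0],10],
])

```text
t: 7.65
ee_pos: [0.457, -0.0228, 0.1338]
tcp_rot: [-3.14, 0.094, -0.0]
contact_force: [-0.4, 0.4, -1.4]
grip_width: 0.0266
```

```bash
python3 snap.py w6 wrist;  python3 snap.py t6 top; python3 - <<'E'
from case import *
im=cv2.imread("pics/t6.png"); zoom(im,180,150,330,270,5,"t6z.png")
m=np.load("pics/w6.npy",allow_pickle=True).item()
th=np.linspace(0,2*np.pi,13)
print(proj("w",np.c_[.459+.075*np.cos(th),.0128+.075*np.sin(th),0*th+.014],m).round(0).tolist())
E
```

```text
7.65 [ 0.457  -0.0228  0.1338] [[0.9982, -0.0601, 0.0003], [-0.0601, -0.9982, 0.0003], [0.0003, -0.0003, -1.0]] [-0.4  0.4 -1.4] 0.0266
7.7 [ 0.457  -0.0223  0.1337] [[0.9982, -0.0593, 0.0003], [-0.0593, -0.9982, 0.0004], [0.0003, -0.0004, -1.0]] [ 0.1  0.6 -1.1] 0.0267
[[347.0, 137.0], [334.0, 88.0], [297.0, 51.0], [244.0, 39.0], [194.0, 58.0], [162.0, 99.0], [156.0, 149.0], [175.0, 194.0], [211.0, 223.0], [256.0, 231.0], [300.0, 218.0], [333.0, 184.0], [347.0, 137.0]]
```

View pics/w6.png

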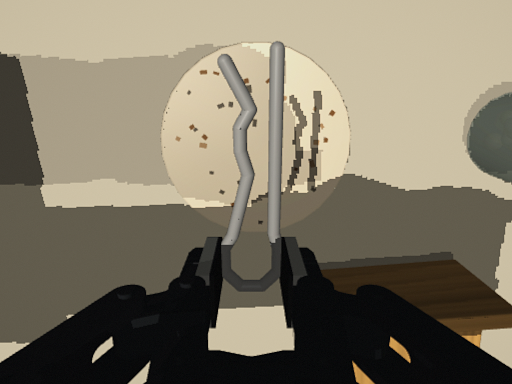

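View pics/t6z.png

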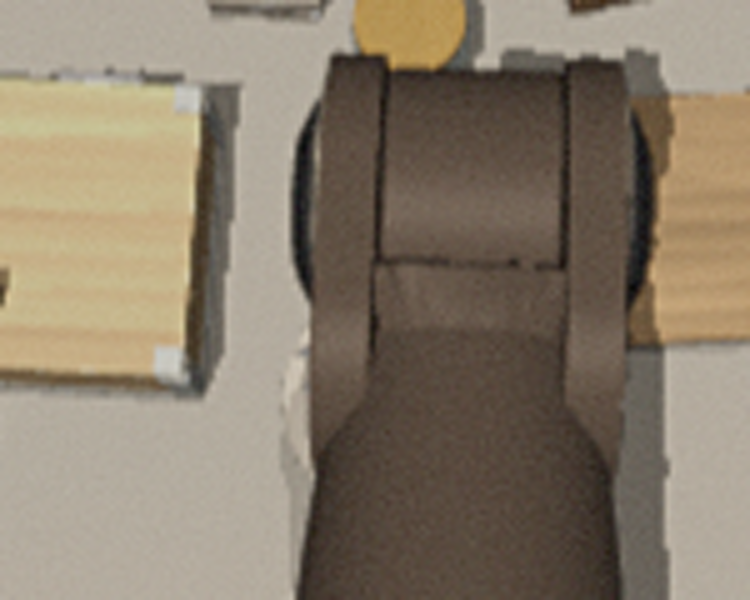

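Call:
jog_arm([
  [[0,0,35],[0,0,0],10],
  [[0,0,35],[0,0,0],10],
  [[0,0,30],[0,0,0],10],
  [[0,0,12],[0,0,0],10],
  [[0,0,4],[0,0,0],10],
  [[0,0,0],[0,0,0],10],
])

```text
t: 8.5
ee_pos: [0.4577, -0.0224, 0.0181]
tcp_rot: [-3.14, 0.092, -0.002]
contact_force: [1.0, 0.2, -0.7]
grip_width: 0.0269
```

Call:
jog_arm([
  [[0,0,2],[0,0,0],10],
  [[0,0,1.5],[0,0,0],10],
  [[0,0,0],[0,0,0],10],
])

```text
t: 8.88
ee_pos: [0.4573, -0.0227, 0.0141]
tcp_rot: [-3.14, 0.093, -0.001]
contact_force: [0.5, -1.0, 0.4]
grip_width: 0.0269
```

Call:
jog_arm([
  [[0,0,1.5],[0,0,0],10],
  [[0,0,0],[0,0,0],10],
])

```text
t: 9.12
ee_pos: [0.4574, -0.0227, 0.0139]
tcp_rot: [3.14, -0.093, 0.002]
contact_force: [-6.5, 0.2, 14.4]
grip_width: 0.0264
```

Call:
jog_arm([
  [[0,0,-1.3],[0,0,0],10],
  [[0,0,0],[0,0,0],30],
  [[0,0,0],[0,0,0],45],
  [[0,0,0],[0,0,0],55],
  [[0,0,0],[0,0,0],55],
  [[0,0,-20],[0,0,0],55],
  [[0,0,-40],[0,0,0],55],
  [[0,0,-50],[0,0,0],55],
  [[0,0,-10],[0,0,0],55],
  [[0,0,0],[0,0,0],55],
])

```text
t: 10.38
ee_pos: [0.4575, -0.0227, 0.1339]
tcp_rot: [3.14, -0.093, 0.002]
contact_force: [0.2, 0.4, -1.3]
grip_width: 0.0549
```

```bash
python3 snap.py w7 wrist
```

```text
10.375 [ 0.4575 -0.0227  0.1339] [[0.9982, -0.0591, 0.0013], [-0.0591, -0.9983, -0.0001], [0.0013, 0.0, -1.0]] [ 0.2  0.4 -1.3] 0.0549
```

View pics/w7.png

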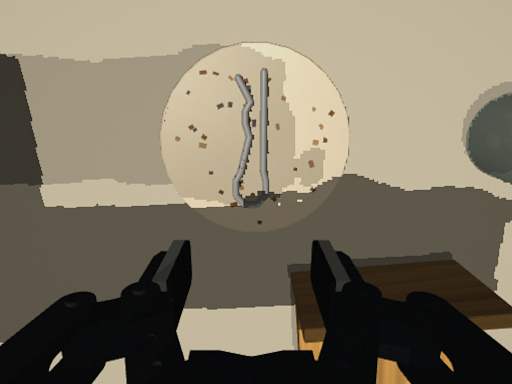

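Call:
jog_arm([
  [[0,0,-40],[0,0,0],55],
  [[5,-30,-26],[0,0,0],55],
  [[5,-45,0],[0,0,0],55],
  [[5,-45,0],[0,0,0],55],
  [[5,-45,0],[0,0,0],55],
  [[5,-45,0],[0,0,0],55],
  [[5,-45,0],[0,0,0],55],
  [[5,-40,0],[0,0,0],55],
  [[5,-25.5,0],[0,0,0],55],
  [[0,0,0],[0,0,0],55],
])

```text
t: 11.68
ee_pos: [0.5153, 0.2961, 0.1967]
tcp_rot: [3.138, -0.089, -0.005]
contact_force: [-0.3, -0.0, -0.5]
grip_width: 0.0549
```

```bash
python3 snap.py w8 wrist; python3 - <<'E'
from case import *
m=np.load("pics/w8.npy",allow_pickle=True).item()
p=[.5614,.2923,-.0575]
for nm,q in [("barA",(-.045,.05,.1355)),("barB",(-.045,-.05,.1355)),("lid FL",(-.085,.161,.0955)),("pin",(-.127,0,.1215))]:
    print(nm,C(p,*q),proj("w",C(p,*q),m))
E
```

```text
11.675 [0.5153 0.2961 0.1967] [[0.9984, -0.0569, -0.0036], [-0.0569, -0.9984, -0.0019], [-0.0034, 0.0021, -1.0]] [-0.3 -0.  -0.5] 0.0549
barA [0.5193 0.3448 0.1355] [[253.3614 134.4384]]
barB [0.5136 0.245  0.1355] [[253.0966 280.304 ]]
lid FL [0.4858 0.4579 0.0955] [[189.6861 -51.633 ]]
pin [0.4346 0.2996 0.1215] [[134.3388 205.1335]]
```

View pics/w8.png

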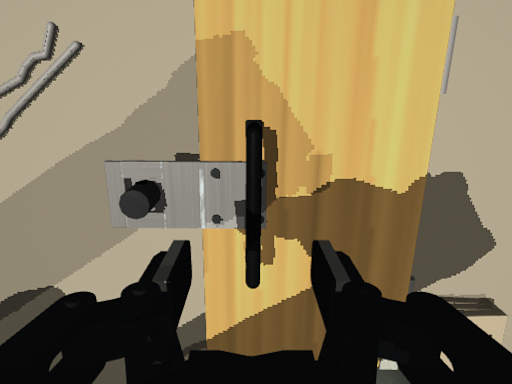

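Call:
jog_arm([
  [[1,0,30],[0,0,0],50],
  [[0,0,30],[0,0,0],45],
  [[0,0,17],[0,0,0],40],
  [[0,0,2],[0,0,0],40],
  [[0,0,0],[0,0,0],20],
  [[0,0,0],[0,0,0],10],
  [[0,0,0],[0,0,0],6],
  [[0,0,0],[0,0,0],6],
  [[0,0,0],[0,0,0],6],
])

```text
t: 12.85
ee_pos: [0.5166, 0.2951, 0.1219]
tcp_rot: [-3.139, 0.093, -0.0]
contact_force: [-5.4, -0.6, 5.1]
grip_width: 0.0079
```

```bash
cat > arc.py <<'E'
import numpy as np
def bar(th): a=np.radians(21.04+th); return .085-.1393*np.cos(a), .0855+.1393*np.sin(a)
th=np.arange(0,70,5); P=np.array([bar(t) for t in th])*1000; print(np.c_[th,P,np.vstack([[0,0],np.diff(P,axis=0)])].round(1))
E
python3 arc.py
```

```text
[[  0.  -45.  135.5   0.    0. ]
 [  5.  -40.2 146.7   4.9  11.1]
 [ 10.  -34.4 157.3   5.8  10.7]
 [ 15.  -27.6 167.5   6.7  10.1]
 [ 20.  -20.1 177.    7.6   9.5]
 [ 25.  -11.7 185.8   8.4   8.8]
 [ 30.   -2.6 193.8   9.1   8. ]
 [ 35.    7.2 201.    9.8   7.2]
 [ 40.   17.6 207.4  10.4   6.3]
 [ 45.   28.4 212.8  10.9   5.4]
 [ 50.   39.7 217.2  11.3   4.4]
 [ 55.   51.4 220.7  11.7   3.4]
 [ 60.   63.3 223.1  11.9   2.4]
 [ 65.   75.4 224.5  12.1   1.4]]
```

Call:
jog_arm([
  [[5,0,-11],[0,0,0],6],
  [[6,0,-11],[0,0,0],6],
  [[6.5,0,-10],[0,0,0],6],
  [[7.5,0,-9.5],[0,0,0],6],
  [[0,0,0],[0,0,0],6],
])

```text
t: 13.48
ee_pos: [0.5398, 0.2936, 0.1627]
tcp_rot: [-3.14, 0.092, 0.007]
contact_force: [-11.7, -0.2, 5.6]
grip_width: 0.0077
```

Call:
jog_arm([
  [[8.4,0,-8.8],[0,0,0],6],
  [[9,0,-8],[0,0,0],6],
  [[10,0,-7.2],[0,0,0],6],
  [[10.4,0,-6.3],[0,0,0],6],
  [[0,0,0],[0,0,0],6],
])

```text
t: 14.1
ee_pos: [0.5774, 0.2912, 0.1954]
tcp_rot: [-3.139, 0.092, 0.005]
contact_force: [-15.8, -1.9, 15.7]
grip_width: 0.0077
```

```bash
python3 snap.py s9 scene; python3 - <<'E'
from h import *
im=cv2.imread("pics/s9.png"); zoom(im,230,60,430,210,4,"s9z.png")
E
```

```text
14.1 [0.5774 0.2912 0.1954] [[0.9983, -0.0585, -0.0029], [-0.0585, -0.9983, 0.0015], [-0.003, -0.0013, -1.0]] [-15.8  -1.9  15.7] 0.0077
```

View pics/s9z.png

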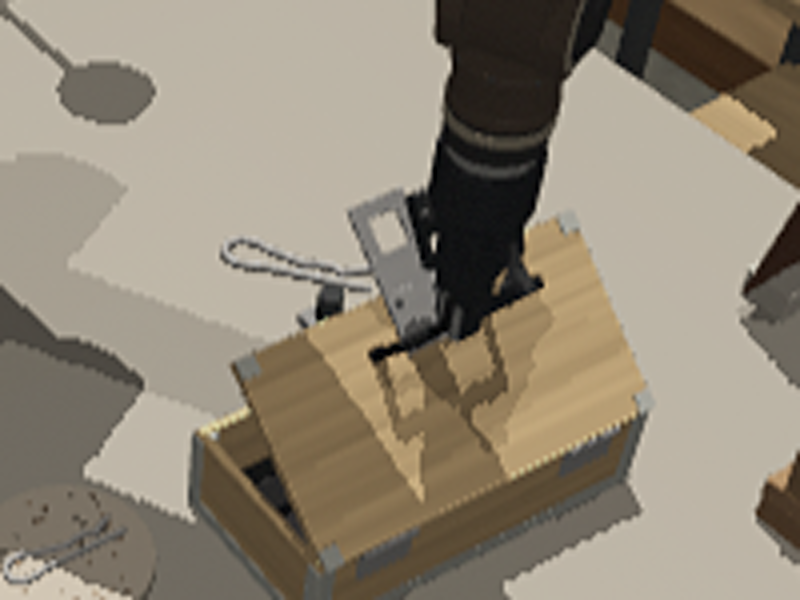

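Call:
jog_arm([
  [[10.9,0,-8.4],[0,0,0],6],
  [[11.3,0,-6.4],[0,0,0],6],
  [[11.7,0,-3.4],[0,0,0],6],
  [[0,0,0],[0,0,0],6],
])

```text
t: 14.65
ee_pos: [0.6134, 0.2888, 0.2113]
tcp_rot: [3.14, -0.093, -0.001]
contact_force: [-4.5, -1.7, 3.8]
grip_width: 0.0072
```

Call:
jog_arm([
  [[11.9,0,-2.4],[0,0,0],6],
  [[12.1,0,-1.4],[0,0,0],6],
  [[0,0,0],[0,0,0],6],
  [[0,0,0],[0,0,0],30],
  [[0,0,0],[0,0,0],30],
  [[0,0,0],[0,0,0],30],
])

```text
t: 15.4
ee_pos: [0.6376, 0.2878, 0.2143]
tcp_rot: [3.14, -0.093, 0.0]
contact_force: [-0.1, 0.5, -0.5]
grip_width: 0.0298
```

```bash
python3 snap.py s10 scene; python3 snap.py w10 wrist; python3 - <<'E'
from h import *
im=cv2.imread("pics/s10.png"); zoom(im,230,60,430,210,4,"s10z.png")
print(r.read_state()["qpos"])
E
```

```text
15.4 [0.6376 0.2878 0.2143] [[0.9983, -0.059, 0.0001], [-0.059, -0.9983, -0.0001], [0.0001, 0.0, -1.0]] [-0.1  0.5 -0.5] 0.0298
15.45 [0.6375 0.2878 0.2142] [[0.9983, -0.059, 0.0], [-0.059, -0.9983, -0.0001], [0.0, 0.0001, -1.0]] [ 0.4  0.6 -0.6] 0.0302
[ 4.24105219e-01  4.75255210e-01  3.92058629e-01  1.48763195e+00
 -6.92719629e-05  2.05396611e+00]
```

View pics/s10z.png

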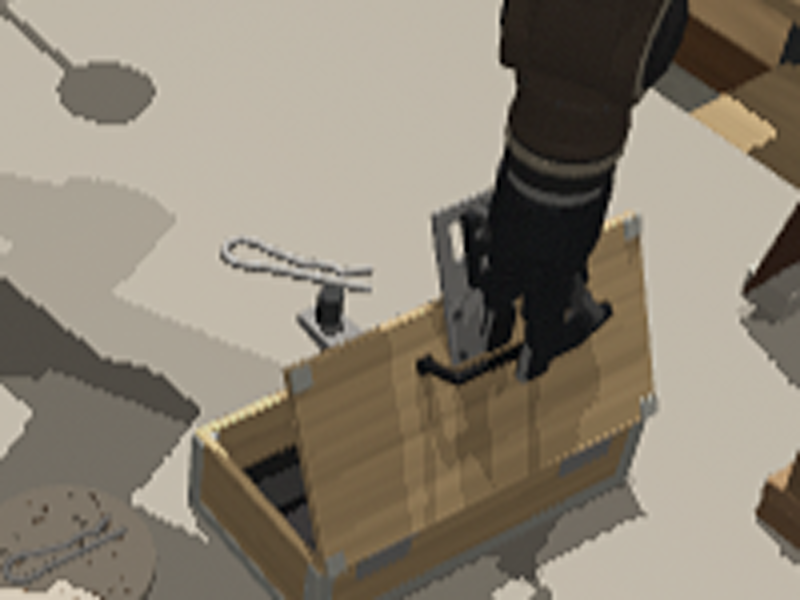

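View pics/w10.png

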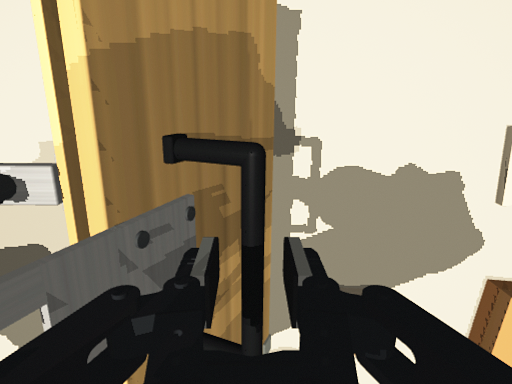

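Call:
jog_arm([
  [[0,0,-20],[0,0,0],30],
  [[0,0,-35],[0,0,0],30],
  [[0,0,-35],[0,0,0],30],
  [[0,0,-30],[0,0,0],30],
  [[0,0,0],[0,0,0],30],
])

```text
t: 16.12
ee_pos: [0.6381, 0.2881, 0.337]
tcp_rot: [-3.138, 0.093, -0.007]
contact_force: [0.6, -0.0, -0.5]
grip_width: 0.0299
```

Call:
jog_arm([
  [[-40,10,0],[0,0,0],20],
  [[-50,25,0],[0,0,0],10],
  [[-50,25,0],[0,0,0],0],
  [[-50,25,0],[0,0,0],0],
  [[-10,5,0],[0,0,0],0],
  [[0,0,0],[0,10,0],0],
  [[0,0,0],[0,10,0],0],
  [[0,0,0],[0,10,0],0],
  [[0,0,0],[0,10,0],0],
  [[0,0,0],[0,10,0],0],
  [[0,0,0],[0,0,0],0],
])

```text
t: 17.5
ee_pos: [0.4298, 0.2091, 0.3287]
tcp_rot: [2.825, -0.075, 1.308]
contact_force: [-1.0, 1.9, -0.0]
grip_width: 0.0001
```

Call:
jog_arm([
  [[-4,0,38],[0,0,0],0],
  [[-4,0,40],[0,0,0],0],
  [[-4,0,40],[0,0,0],0],
  [[-1.5,0,32],[0,0,0],0],
  [[0,0,0],[0,0,0],0],
])

```text
t: 18.12
ee_pos: [0.5405, 0.2028, 0.2262]
tcp_rot: [2.824, -0.086, 1.309]
contact_force: [-0.9, -0.0, 0.0]
grip_width: -0.0
```

```bash
python3 snap.py s11 scene; python3 snap.py w11 wrist; python3 - <<'E'
from h import *
im=cv2.imread("pics/s11.png"); zoom(im,230,60,430,210,4,"s11z.png")
E
```

```text
18.125 [0.5405 0.2028 0.2262] [[0.645, -0.0617, 0.7617], [-0.0388, -0.9981, -0.048], [0.7632, 0.0014, -0.6462]] [-0.9 -0.   0. ] -0.0
18.175 [0.5401 0.2032 0.2277] [[0.6436, -0.0611, 0.7629], [-0.0391, -0.9981, -0.047], [0.7644, 0.0005, -0.6448]] [0.2 0.1 1. ] 0.0002
```

View pics/s11z.png

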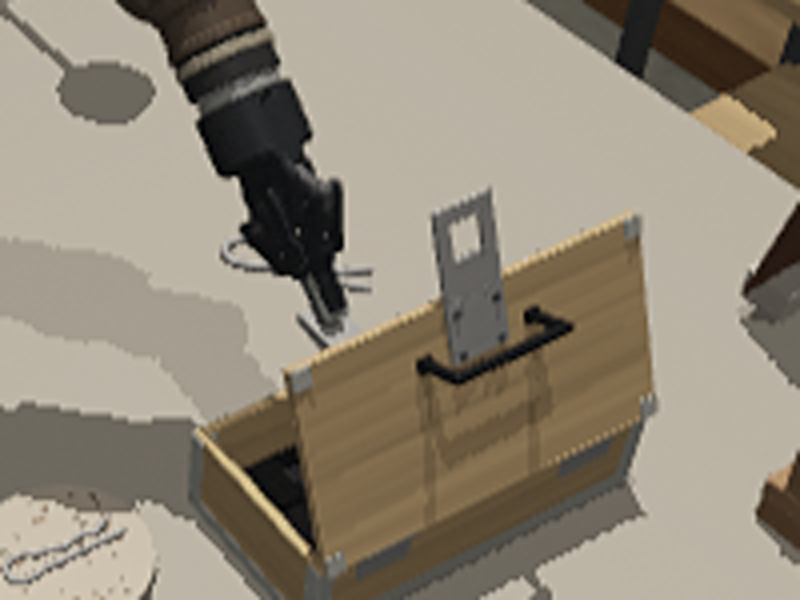

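View pics/w11.png

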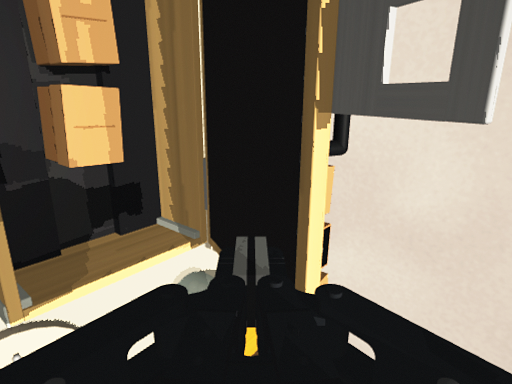

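Call:
jog_arm([
  [[4,0,12.4],[0,0,0],0],
  [[7.7,0,9.2],[0,0,0],0],
  [[7.7,0,9.2],[0,0,0],0],
  [[7.7,0,9.2],[0,0,0],0],
  [[7.7,0,9.2],[0,0,0],0],
  [[7.7,0,9.2],[0,0,0],0],
  [[0,0,0],[0,0,0],0],
])

```text
t: 19.1
ee_pos: [0.6114, 0.1989, 0.2226]
tcp_rot: [2.823, -0.085, 1.317]
contact_force: [0.9, 0.1, 0.7]
grip_width: -0.0
```

Call:
jog_arm([
  [[7.7,0,9.2],[0,0,0],0],
  [[7.7,0,9.2],[0,0,0],0],
  [[7.7,0,9.2],[0,0,0],0],
  [[7.7,0,9.2],[0,0,0],0],
])

```text
t: 19.6
ee_pos: [0.6588, 0.1961, 0.2217]
tcp_rot: [2.824, -0.083, 1.315]
contact_force: [-3.9, -1.5, -1.7]
grip_width: -0.0003
```

```bash
python3 snap.py s12 scene; python3 - <<'E'
from h import *
im=cv2.imread("pics/s12.png"); zoom(im,230,60,430,210,4,"s12z.png")
E
```

```text
19.6 [0.6588 0.1961 0.2217] [[0.6427, -0.0591, 0.7638], [-0.0376, -0.9983, -0.0456], [0.7652, 0.0005, -0.6438]] [-3.9 -1.5 -1.7] -0.0003
```

View pics/s12z.png

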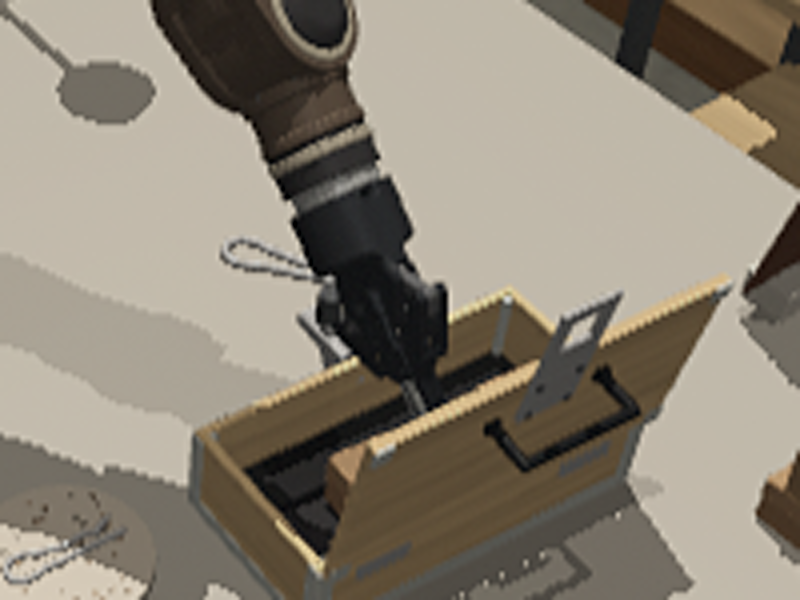

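Call:
jog_arm([
  [[5,0,6],[0,0,0],0],
  [[5,0,6],[0,0,0],0],
  [[3.2,0,3.8],[0,0,0],0],
  [[0,0,0],[0,0,0],0],
])

```text
t: 20.15
ee_pos: [0.6797, 0.1952, 0.2233]
tcp_rot: [2.823, -0.084, 1.319]
contact_force: [-0.1, 0.3, 1.0]
grip_width: 0.0003
```

Call:
jog_arm([
  [[-1,0,-40],[0,0,0],0],
  [[-1,0,-45],[0,0,0],10],
  [[-1,0,-45],[0,0,0],30],
  [[-10,0,-40],[0,0,0],50],
  [[0,0,0],[0,-10,0],60],
  [[0,0,0],[0,-10,0],80],
  [[0,0,0],[0,-10,0],80],
  [[0,0,0],[0,-10,0],80],
  [[0,0,0],[0,-10,0],80],
  [[0,-35,0],[0,0,0],80],
  [[0,-35,0],[0,0,0],80],
  [[0,0,0],[0,0,0],80],
])

```text
t: 21.65
ee_pos: [0.5456, 0.2753, 0.3213]
tcp_rot: [-3.14, 0.089, -0.002]
contact_force: [0.0, 0.1, -0.1]
grip_width: 0.0804
```

```bash
python3 snap.py s13 scene; python3 snap.py w13 wrist; python3 - <<'E'
from h import *
im=cv2.imread("pics/s13.png"); zoom(im,230,60,430,210,4,"s13z.png")
E
```

```text
21.65 [0.5456 0.2753 0.3213] [[0.9984, -0.0567, 0.001], [-0.0567, -0.9984, 0.0003], [0.001, -0.0004, -1.0]] [ 0.   0.1 -0.1] 0.0804
21.7 [0.5453 0.2741 0.3218] [[0.9983, -0.0575, 0.0013], [-0.0575, -0.9983, -0.0], [0.0013, -0.0, -1.0]] [-0.1 -1.6 -0. ] 0.0799
```

View pics/s13z.png

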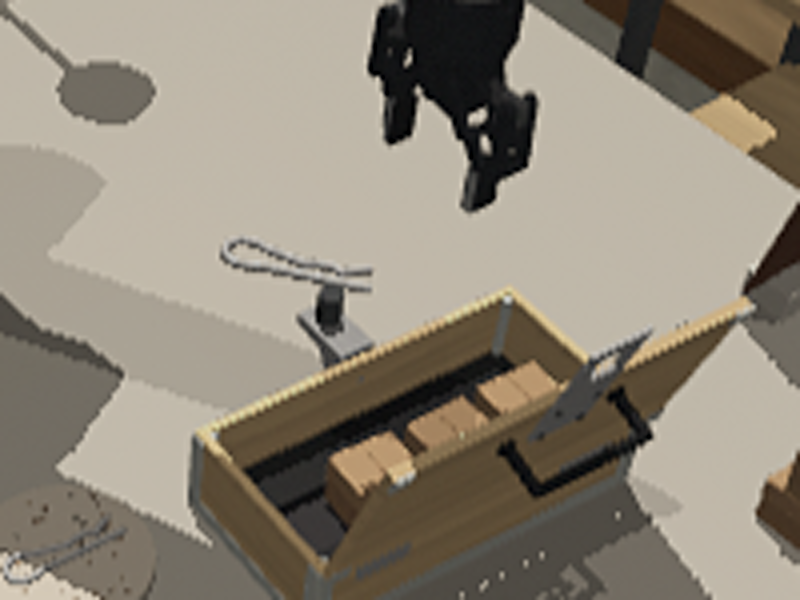

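View pics/w13.png

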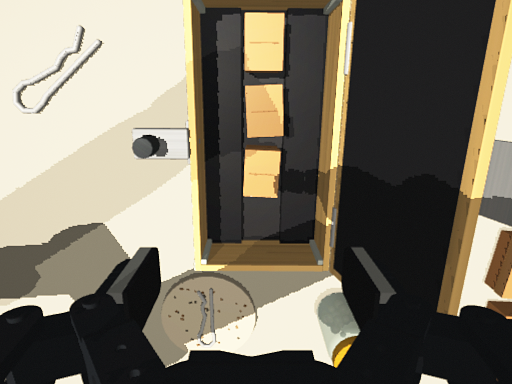

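```bash
python3 - <<'E'
from h import *
im=cv2.imread("pics/w13.png"); zoom(im,195,0,345,210,3.8,"w13z.png")
E
```

```text
(no output)
```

View pics/w13z.png

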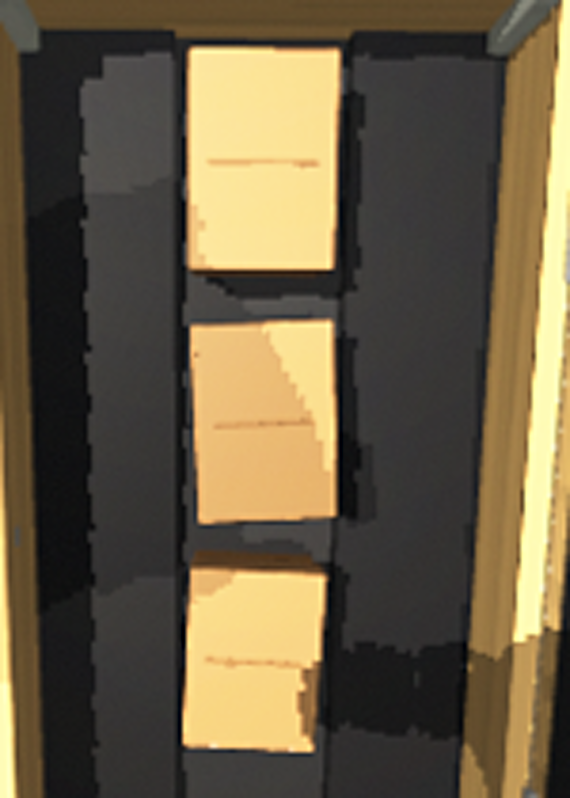

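```bash
cat > boxfit.py <<'E'
from case import *
def fitbox(m,cs,z,p0=(.56,.3,-.0575)):
    # cs: TL,TR,BR,BL in image with up=+y,right=+x
    q=[(-.022,.03),(.022,.03),(.022,-.03),(-.022,-.03)]
    cs=np.array(cs,float)
    f=lambda p:(proj("w",np.array([C(p,*a,z) for a in q]),m)-cs).ravel()
    s=least_squares(f,p0,x_scale=[.1,.1,.1]); return s.x,np.abs(s.fun).max()
def local(p,w):
    d=np.array(w[:2])-p[:2]; c,s=np.cos(p[2]),np.sin(p[2]); return np.array([c*d[0]+s*d[1],-s*d[0]+c*d[1]])
PC=np.array([.5614,.2923,-.0575])
E
python3 - <<'E'
from boxfit import *
m=np.load("pics/w13.npy",allow_pickle=True).item()
for n,cs in dict(A=[(188,47),(340,48),(334,270),(189,270)],B=[(191,325),(333,321),(337,518),(198,523)],C=[(190,568),(327,573),(313,750),(182,745)]).items():
    cs=np.array(cs)/3.8+[195,0]; p,e=fitbox(m,cs,.058); print(n,p,np.degrees(p[2]),e,local(PC,p))
E
```

```text
A [ 0.5676  0.4013 -0.0604] -3.4602873535114043 0.2532325858583082 [-0.      0.1091]
B [ 0.5647  0.326  -0.0216] -1.2364810970835989 0.3756538316072806 [0.0014 0.0338]
C [ 0.5573  0.2506 -0.1054] -6.039560289442887 0.31084224068109734 [-0.0017 -0.0419]
```

Call:
jog_arm([
  [[13.3,22.8,30],[0,0,0],70],
  [[0,0,50],[0,0,2.7],70],
  [[0,0,50],[0,0,0],70],
  [[0,0,50],[0,0,0],70],
  [[0,0,0],[0,0,0],70],
  [[0,0,0],[0,0,0],70],
])

```text
t: 22.5
ee_pos: [0.5576, 0.2495, 0.1446]
tcp_rot: [-3.136, 0.168, -0.005]
contact_force: [0.1, -0.7, 1.1]
grip_width: 0.0701
```

```bash
python3 snap.py w14 wrist
```

```text
22.5 [0.5576 0.2495 0.1446] [[0.9943, -0.1068, 0.0031], [-0.1068, -0.9943, 0.0012], [0.0029, -0.0015, -1.0]] [ 0.1 -0.7  1.1] 0.0701
```

View pics/w14.png

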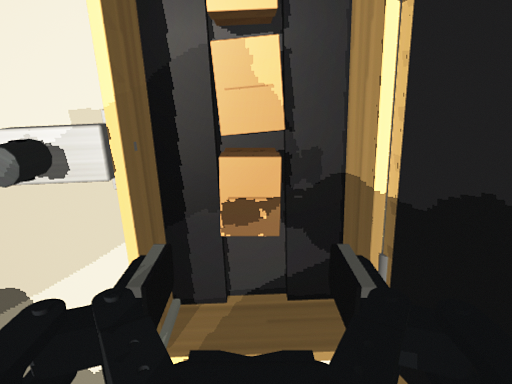

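Call:
jog_arm([
  [[0,-1,40],[0,0,0],70],
  [[0,0,40],[0,0,0],70],
  [[0,0,30],[0,0,0],70],
  [[0,0,10],[0,0,0],70],
  [[0,0,0],[0,0,0],55],
  [[0,0,0],[0,0,0],45],
  [[0,0,0],[0,0,0],35],
  [[0,0,0],[0,0,0],30],
  [[0,0,0],[0,0,0],30],
])

```text
t: 23.68
ee_pos: [0.5582, 0.2513, 0.0243]
tcp_rot: [-3.135, 0.167, -0.006]
contact_force: [-0.2, -0.1, 6.7]
grip_width: 0.0433
```

Call:
jog_arm([
  [[0,0,-20],[0,0,0],30],
  [[0,0,-45],[0,0,0],30],
  [[0,0,-50],[0,0,-4],30],
  [[0,0,-45],[0,0,-3.9],30],
  [[0,0,0],[0,0,0],30],
])

```text
t: 24.3
ee_pos: [0.5588, 0.2515, 0.1872]
tcp_rot: [-3.138, -0.05, -0.013]
contact_force: [0.5, 0.5, -1.3]
grip_width: 0.0435
```

Call:
jog_arm([
  [[0,30,0],[0,0,0],30],
  [[-1,50,0],[0,0,0],30],
  [[-1,50,0],[0,0,0],30],
  [[-1,50,0],[0,0,0],30],
  [[-1,50,0],[0,0,0],30],
  [[-1,50,0],[0,0,0],30],
  [[-1,50,0],[0,0,0],30],
  [[-1,50,0],[0,0,0],30],
  [[-1,30,0],[0,0,0],30],
  [[0,0,0],[0,0,0],30],
])

```text
t: 25.55
ee_pos: [0.5611, -0.1613, 0.1808]
tcp_rot: [-3.141, -0.044, 0.002]
contact_force: [-0.3, 1.4, -0.6]
grip_width: 0.0431
```

```bash
python3 snap.py w15 wrist; python3 - <<'E'
from case import *
m=np.load("pics/w15.npy",allow_pickle=True).item()
p=[.5625,-.1177,.0322]
for nm,q in [("cheek top in -",(-.075,0,.08)),("cheek top in +",(.075,0,.08)),("foot-",(-.075,0,.045)),("foot+",(.075,0,.045)),("cheek out -",(-.075,.012,.08)),("out+",(.075,.012,.08)),("edge",(.075,-.1,.045)),("edge",(-.075,-.1,.045))]:
    print(nm,proj("w",C(p,*q),m))
E
```

```text
25.55 [ 0.5611 -0.1613  0.1808] [[0.9996, 0.0278, -0.0014], [0.0278, -0.9996, 0.0002], [-0.0013, -0.0003, -1.0]] [-0.3  1.4 -0.6] 0.0431
cheek top in - [[151.4654 136.3346]]
cheek top in + [[358.438  135.2815]]
foot- [[163.6419 131.2698]]
foot+ [[345.4299 130.3343]]
cheek out - [[149.9678 119.4405]]
out+ [[359.8782 118.3315]]
edge [[337.2147 241.7255]]
edge [[172.3182 242.3629]]
```

View pics/w15.png

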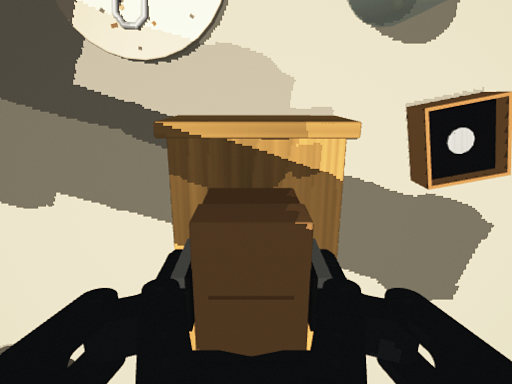

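```bash
python3 - <<'E'
from h import *
im=cv2.imread("pics/w15.png"); zoom(im,140,105,380,260,3.3,"w15z.png")
E
```

```text
(no output)
```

View pics/w15z.png

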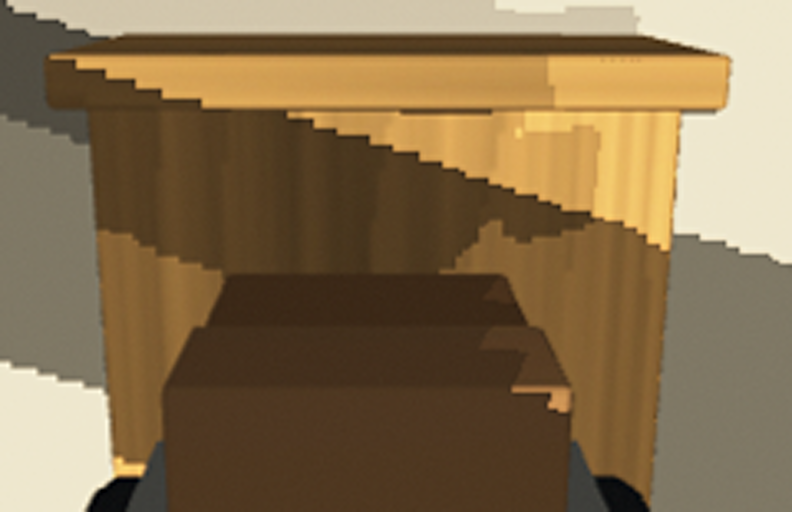

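```bash
python3 - <<'E'
from case import *
m=np.load("pics/w15.npy",allow_pickle=True).item()
M["w15"]=m
z=lambda u,v:(140+u/3.3,105+v/3.3)
o=[("w15",z(46,106),(-.075,0,.08)),("w15",z(728,108),(.075,0,.08)),("w15",z(46,56),(-.075,.012,.08)),("w15",z(730,57),(.075,.012,.08))]
p,f=fit(o,[.56,-.118,.03]);print(p,f)
# board edges: line checks
for pp in (p,):
    for s in(-.075,.075):
        print(proj("w",np.array([C(pp,s,y,.045) for y in(-.01,-.05,-.1)]),m))
E
```

```text
[ 0.5644 -0.1194  0.0249] [ 0.1453  0.8946  0.03    0.7688 -1.1902 -0.8005  1.0145 -0.6352]
[[166.7629 144.8456]
 [169.939  190.8639]
 [173.5778 243.5857]]
[[346.389  145.2698]
 [342.5745 191.3137]
 [338.2047 244.0607]]
```

Call:
jog_arm([
  [[4.3,-8.5,30],[0,0,0.15],30],
  [[0,0,40],[0,0,0],30],
  [[0,0,30],[0,0,0],30],
  [[0,0,14],[0,0,0],30],
  [[0,0,2],[0,0,0],30],
  [[0,0,0],[0,0,0],30],
])

```text
t: 26.35
ee_pos: [0.5664, -0.1506, 0.067]
tcp_rot: [3.141, 0.046, 0.002]
contact_force: [0.9, -0.1, -0.9]
grip_width: 0.0432
```

```bash
python3 snap.py w16 wrist
```

```text
26.35 [ 0.5664 -0.1506  0.067 ] [[0.9996, 0.0293, 0.0016], [0.0293, -0.9996, -0.0003], [0.0015, 0.0004, -1.0]] [ 0.9 -0.1 -0.9] 0.0432
```

View pics/w16.png

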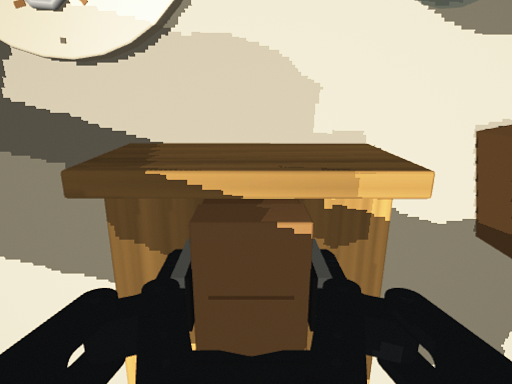

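Call:
jog_arm([
  [[-1,1,3],[0,0,0.25],30],
  [[0,0,1.5],[0,0,0],30],
  [[0,0,1],[0,0,0],30],
  [[0,0,0],[0,0,0],30],
])

```text
t: 26.9
ee_pos: [0.5648, -0.152, 0.0613]
tcp_rot: [3.141, 0.038, 0.001]
contact_force: [-2.2, 0.5, 5.1]
grip_width: 0.0432
```

Call:
jog_arm([
  [[0,-1,-0.3],[0,0,0],30],
  [[0,-1,0],[0,0,0],30],
  [[0,0,0],[0,0,0],30],
])

```text
t: 27.28
ee_pos: [0.5653, -0.1503, 0.0613]
tcp_rot: [3.14, 0.038, 0.002]
contact_force: [-0.0, -2.4, 5.3]
grip_width: 0.0435
```

Call:
jog_arm([
  [[0,-1,-0.2],[0,0,0],30],
  [[0,0,0],[0,0,0],30],
])

```text
t: 27.52
ee_pos: [0.5652, -0.149, 0.0613]
tcp_rot: [3.141, 0.038, 0.002]
contact_force: [0.7, -2.9, 5.2]
grip_width: 0.043
```

Call:
jog_arm([
  [[0,-1,0],[0,0,0],30],
  [[0,0,0],[0,0,0],30],
])

```text
t: 27.78
ee_pos: [0.5652, -0.1488, 0.0613]
tcp_rot: [3.139, 0.038, 0.002]
contact_force: [0.1, -6.5, 5.1]
grip_width: 0.0434
```

Call:
jog_arm([
  [[0,0.6,0],[0,0,0],43],
  [[0,0,0],[0,0,0],50],
  [[0,0,0],[0,0,0],60],
  [[0,0,0],[0,0,0],70],
  [[0,0,-20],[0,0,0],70],
  [[0,0,-50],[0,0,0],70],
  [[0,0,-50],[0,0,0],70],
  [[0,0,0],[0,0,0],70],
])

```text
t: 28.78
ee_pos: [0.5668, -0.1488, 0.1853]
tcp_rot: [3.14, 0.039, 0.011]
contact_force: [0.7, -0.1, -0.2]
grip_width: 0.0698
```

```bash
python3 snap.py w17 wrist; python3 - <<'E'
from h import *
im=cv2.imread("pics/w17.png"); zoom(im,140,105,380,290,3.2,"w17z.png")
E
```

```text
28.775 [ 0.5668 -0.1488  0.1853] [[0.9997, 0.0248, 0.0073], [0.0248, -0.9997, -0.0016], [0.0073, 0.0018, -1.0]] [ 0.7 -0.1 -0.2] 0.0698
```

View pics/w17z.png

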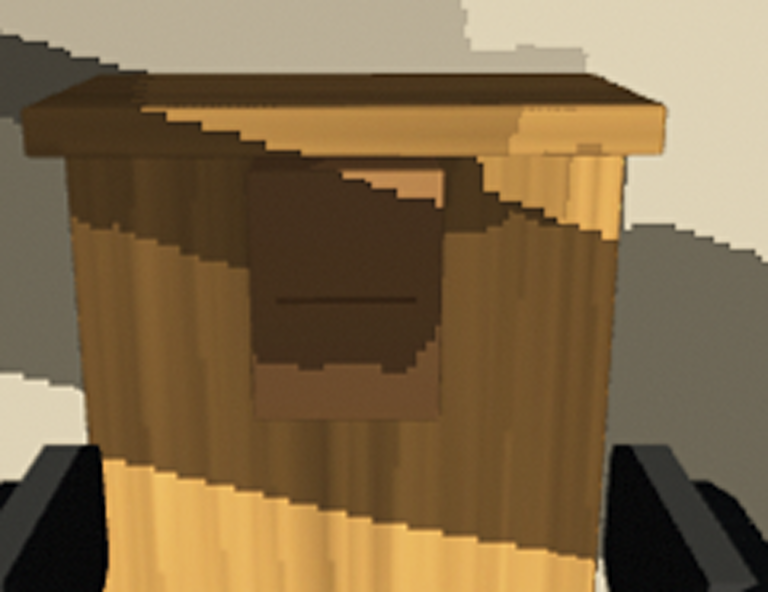

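Call:
jog_arm([
  [[0,0,-40],[0,0,2.7],70],
  [[-1,-40,-40],[0,0,0],70],
  [[-1,-50,0],[0,0,0],70],
  [[-1,-50,0],[0,0,0],70],
  [[-1,-50,0],[0,0,0],70],
  [[-1,-50,0],[0,0,0],70],
  [[-1,-50,0],[0,0,0],70],
  [[-2,-50,0],[0,0,0],70],
  [[-2,-50,0],[0,0,0],70],
  [[-2,-40,0],[0,0,0],70],
  [[0,-19,0],[0,0,0],70],
  [[0,0,0],[0,0,0],70],
])

```text
t: 30.32
ee_pos: [0.5624, 0.3013, 0.2593]
tcp_rot: [3.14, -0.033, -0.003]
contact_force: [0.7, -0.8, 0.1]
grip_width: 0.0702
```

```bash
python3 snap.py w18 wrist; python3 - <<'E'
from h import *
im=cv2.imread("pics/w18.png"); zoom(im,195,0,345,210,3.8,"w18z.png")
E
```

```text
30.325 [0.5624 0.3013 0.2593] [[0.9998, -0.0209, -0.0021], [-0.0209, -0.9998, -0.0013], [-0.0021, 0.0014, -1.0]] [ 0.7 -0.8  0.1] 0.0702
```

View pics/w18z.png

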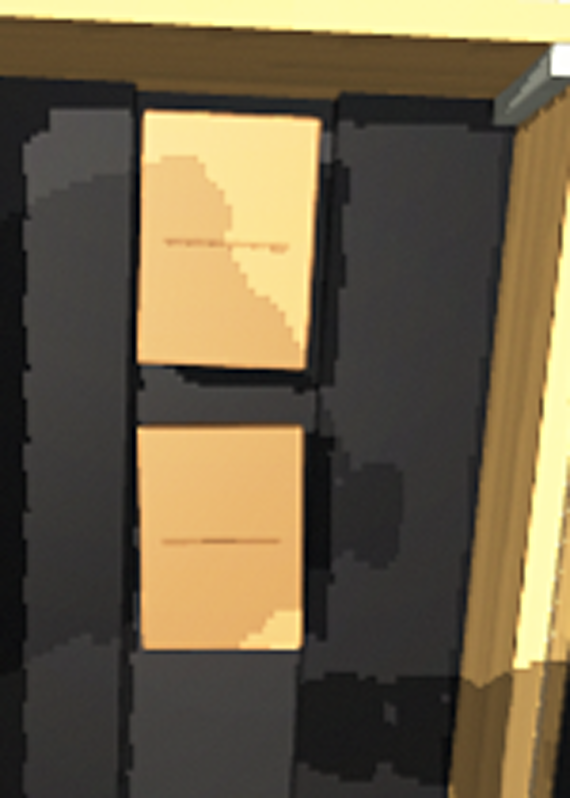

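```bash
cat > go.py <<'E'
from boxfit import *
def go(tx,ty,tz,yaw=None):
    "tool-frame shift (mm) from the measured pose to a world target, yaw error in deg about tool z"
    s=r.read_state(); T=R.from_rotvec(s["tcp_rot"]).as_matrix()
    d=T.T@(np.array([tx,ty,tz])-s["ee_pos"])*1000
    y=np.arctan2(T[1,0],T[0,0]); print("shift",d.round(1),"az",None if yaw is None else round(-np.degrees(yaw-y),2))
E
python3 - <<'E'
from go import *
m=np.load("pics/w18.npy",allow_pickle=True).item()
for n,cs in dict(A=[(143,110),(322,118),(305,369),(137,363)],B=[(136,426),(304,427),(302,650),(141,649)]).items():
    cs=np.array(cs)/3.8+[195,0]; p,e=fitbox(m,cs,.058); print(n,p,np.degrees(p[2]),e,local(PC,p))
    go(p[0],p[1],.024,p[2])
E
```

```text
A [ 0.5676  0.4014 -0.0645] -3.697758858963819 0.2824152996769982 [-0.0001  0.1092]
shift [   3.1 -101.4  235.7] az 2.43
B [ 0.5646  0.3261 -0.0182] -1.0449909244178588 0.4591218744696448 [0.0012 0.0339]
shift [  1.7 -26.1 235.8] az -0.22
```

Call:
jog_arm([
  [[1.7,-25,40],[0,0,-0.2],70],
  [[0,0,50],[0,0,0],70],
  [[0,0,50],[0,0,0],70],
  [[0,0,35],[0,0,0],70],
  [[0,0,0],[0,0,0],70],
  [[0,0,0],[0,0,0],70],
])

```text
t: 31.12
ee_pos: [0.566, 0.325, 0.0878]
tcp_rot: [-3.141, 0.032, -0.003]
contact_force: [1.1, -0.0, 0.4]
grip_width: 0.0704
```

```bash
python3 -c "
from go import *
go(.5646,.3261,.024,-.0182)"
```

```text
shift [-1.6 -1.  63.8] az -0.13
```

Call:
jog_arm([
  [[-1.2,-1,30],[0,0,-0.1],70],
  [[0,0,24],[0,0,0],70],
  [[0,0,8],[0,0,0],70],
  [[0,0,0],[0,0,0],55],
  [[0,0,0],[0,0,0],45],
  [[0,0,0],[0,0,0],35],
  [[0,0,0],[0,0,0],30],
  [[0,0,0],[0,0,0],30],
])

```text
t: 32.12
ee_pos: [0.5649, 0.3273, 0.0259]
tcp_rot: [-3.14, 0.027, -0.004]
contact_force: [0.6, 0.3, 6.9]
grip_width: 0.0428
```

Call:
jog_arm([
  [[0,0,-20],[0,0,0],30],
  [[0,0,-45],[0,0,0],30],
  [[0,0,-50],[0,0,-2.4],30],
  [[0,0,-45],[0,0,0],30],
  [[-1,45,0],[0,0,0],30],
  [[-1,50,0],[0,0,0],30],
  [[-1,50,0],[0,0,0],30],
  [[-1,50,0],[0,0,0],30],
  [[-1,50,0],[0,0,0],30],
  [[-1,50,0],[0,0,0],30],
  [[-1,50,0],[0,0,0],30],
  [[-1,50,0],[0,0,0],30],
])

```text
t: 33.62
ee_pos: [0.5653, -0.0699, 0.1842]
tcp_rot: [3.141, 0.039, 0.001]
contact_force: [1.3, 0.7, -1.1]
grip_width: 0.0433
```

Call:
jog_arm([
  [[-1,50,0],[0,0,0],30],
  [[-1,50,0],[0,0,0],30],
  [[-1,35,0],[0,0,0],30],
  [[-0.6,9,0],[0,0,0],30],
  [[0,0,0],[0,0,0],30],
  [[0,0,0],[0,0,0],30],
])

```text
t: 34.38
ee_pos: [0.5656, -0.2112, 0.184]
tcp_rot: [-3.141, -0.041, -0.0]
contact_force: [-0.0, 0.1, -1.2]
grip_width: 0.0433
```

```bash
python3 snap.py w19 wrist; python3 -c "
from go import *
go(.5667,-.2122,.0629,.0249)"
```

```text
34.375 [ 0.5656 -0.2112  0.184 ] [[0.9997, 0.0258, 0.0], [0.0258, -0.9997, 0.0004], [0.0, -0.0004, -1.0]] [-0.   0.1 -1.2] 0.0433
shift [  1.    1.1 121.1] az 0.07
```

View pics/w19.png

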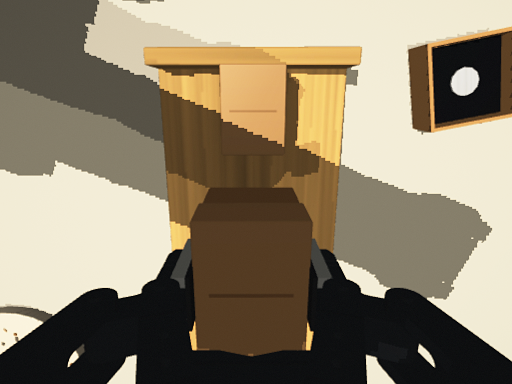

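Call:
jog_arm([
  [[1,1,35],[0,0,0],30],
  [[0,0,40],[0,0,0],30],
  [[0,0,30],[0,0,0],30],
  [[0,0,12],[0,0,0],30],
  [[0,0,0],[0,0,0],30],
  [[0,0,0],[0,0,0],30],
])

```text
t: 35.17
ee_pos: [0.5675, -0.2134, 0.0685]
tcp_rot: [3.141, 0.039, 0.003]
contact_force: [0.1, -0.2, -1.4]
grip_width: 0.0434
```

```bash
python3 -c "
from go import *
go(.5667,-.2122,.0629,.0249)"
```

```text
shift [-0.8 -1.2  5.6] az 0.01
```

Call:
jog_arm([
  [[-0.6,-1,3],[0,0,0],30],
  [[0,0,1.5],[0,0,0],30],
  [[0,0,1],[0,0,0],30],
  [[0,0,0.5],[0,0,0],30],
  [[0,0,0],[0,0,0],30],
])

```text
t: 35.8
ee_pos: [0.5662, -0.2125, 0.0628]
tcp_rot: [3.141, 0.039, 0.003]
contact_force: [-3.5, 0.2, 9.6]
grip_width: 0.043
```

Call:
jog_arm([
  [[0.5,-1,-0.6],[0,0,0],30],
  [[0,-1,0],[0,0,0],30],
  [[0,0,0],[0,0,0],30],
])

```text
t: 36.17
ee_pos: [0.5668, -0.2117, 0.0629]
tcp_rot: [3.139, 0.038, 0.003]
contact_force: [-2.6, -3.5, 6.6]
grip_width: 0.0432
```

Call:
jog_arm([
  [[0,-1,0],[0,0,0],30],
  [[0,0,0],[0,0,0],30],
])

```text
t: 36.42
ee_pos: [0.5671, -0.2107, 0.0629]
tcp_rot: [3.139, 0.038, 0.004]
contact_force: [-1.6, -3.8, 5.0]
grip_width: 0.0431
```

Call:
jog_arm([
  [[0,-1,0],[0,0,0],30],
  [[0,0,0],[0,0,0],30],
])

```text
t: 36.67
ee_pos: [0.5673, -0.2096, 0.0629]
tcp_rot: [3.139, 0.038, 0.004]
contact_force: [-0.4, -3.9, 5.3]
grip_width: 0.0433
```

Call:
jog_arm([
  [[0,-1,0],[0,0,0],30],
  [[0,0,0],[0,0,0],30],
])

```text
t: 36.92
ee_pos: [0.5674, -0.2086, 0.0629]
tcp_rot: [3.139, 0.038, 0.004]
contact_force: [-0.3, -4.7, 5.1]
grip_width: 0.0434
```

Call:
jog_arm([
  [[0,-1,0],[0,0,0],30],
  [[0,0,0],[0,0,0],30],
])

```text
t: 37.17
ee_pos: [0.5673, -0.2086, 0.0629]
tcp_rot: [3.137, 0.037, 0.004]
contact_force: [-0.0, -7.4, 4.4]
grip_width: 0.043
```

Contact reached. Release and lift, then go back for box A.

Call:
jog_arm([
  [[0,0.8,0],[0,0,0],43],
  [[0,0,0],[0,0,0],50],
  [[0,0,0],[0,0,0],60],
  [[0,0,0],[0,0,0],70],
  [[0,0,-20],[0,0,0],70],
  [[0,0,-50],[0,0,0],70],
  [[0,0,-50],[0,0,0],70],
  [[0,0,0],[0,0,0],70],
])

```text
t: 38.17
ee_pos: [0.5683, -0.2077, 0.1861]
tcp_rot: [3.139, 0.039, 0.011]
contact_force: [0.2, -0.9, 0.0]
grip_width: 0.0699
```

```bash
python3 snap.py w20 wrist; python3 - <<'E'
from go import *
im=cv2.imread("pics/w20.png"); zoom(im,140,20,380,290,2.2,"w20z.png")
go(.567,.36,.26,-.0620)
E
```

```text
38.175 [ 0.5683 -0.2077  0.1861] [[0.9997, 0.0249, 0.0072], [0.0249, -0.9997, -0.0025], [0.0071, 0.0026, -1.0]] [ 0.2 -0.9  0. ] 0.0699
shift [  14.  -567.1  -77.3] az 4.97
```

View pics/w20z.png

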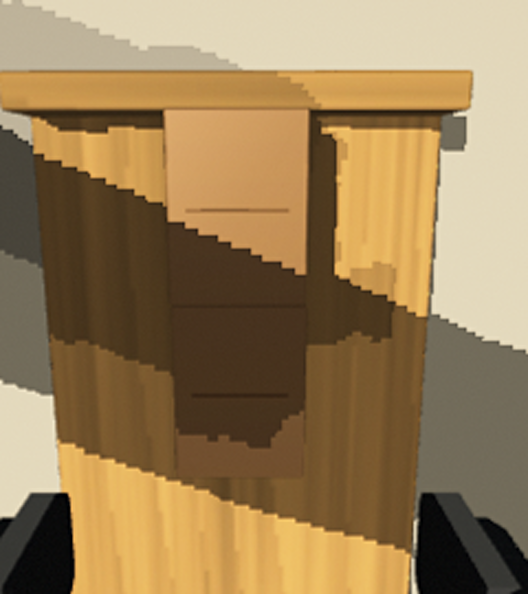

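Call:
jog_arm([
  [[0,0,-40],[0,0,0],70],
  [[1,-40,-37],[0,0,0],70],
  [[1.3,-50,0],[0,0,0],70],
  [[1.3,-50,0],[0,0,0],70],
  [[1.3,-50,0],[0,0,0],70],
  [[1.3,-50,0],[0,0,0],70],
  [[1.3,-50,0],[0,0,0],70],
  [[1.3,-50,0],[0,0,0],70],
  [[1.3,-50,0],[0,0,0],70],
  [[1.3,-50,0],[0,0,0],70],
  [[1.3,-50,0],[0,0,0],70],
])

```text
t: 39.6
ee_pos: [0.5662, 0.2845, 0.2564]
tcp_rot: [3.14, 0.039, -0.004]
contact_force: [0.3, 0.6, 0.4]
grip_width: 0.0703
```

Call:
jog_arm([
  [[1.3,-50,0],[0,0,5],70],
  [[0,-25,0],[0,0,0],70],
  [[0,0,0],[0,0,0],70],
  [[0,0,0],[0,0,0],70],
])

```text
t: 40.1
ee_pos: [0.5683, 0.3573, 0.2572]
tcp_rot: [3.139, -0.098, -0.003]
contact_force: [-0.0, 0.3, -0.4]
grip_width: 0.0702
```

```bash
python3 snap.py w21 wrist; python3 - <<'E'
from go import *
im=cv2.imread("pics/w21.png"); zoom(im,155,50,355,250,3.8,"w21z.png")
E
```

```text
40.1 [0.5683 0.3573 0.2572] [[0.998, -0.0627, -0.0018], [-0.0627, -0.998, -0.0014], [-0.0017, 0.0015, -1.0]] [-0.   0.3 -0.4] 0.0702
```

View pics/w21z.png

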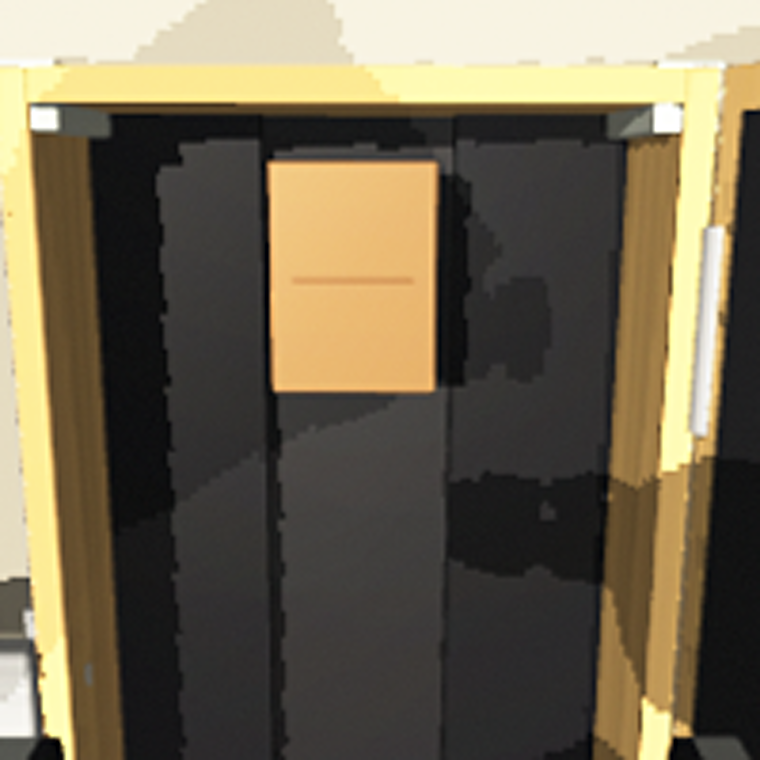

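```bash
python3 - <<'E'
from go import *
m=np.load("pics/w21.npy",allow_pickle=True).item()
cs=np.array([(268,161),(438,161),(434,391),(272,391)])/3.8+[155,50]; p,e=fitbox(m,cs,.058,(.567,.4,-.06)); print(p,np.degrees(p[2]),e,local(PC,p))
go(p[0],p[1],.024,p[2])
E
```

```text
[ 0.5675  0.4015 -0.0652] -3.734563193335661 0.16558828373104006 [-0.0002  0.1094]
shift [ -3.5 -44.6 233.7] az 0.1
```

Call:
jog_arm([
  [[-3.6,-44,40],[0,0,0.1],70],
  [[0,0,50],[0,0,0],70],
  [[0,0,50],[0,0,0],70],
  [[0,0,33],[0,0,0],70],
  [[0,0,0],[0,0,0],70],
  [[0,0,0],[0,0,0],70],
])

```text
t: 40.9
ee_pos: [0.5686, 0.4018, 0.0874]
tcp_rot: [-3.139, 0.103, -0.003]
contact_force: [-0.0, 0.6, 0.0]
grip_width: 0.07
```

```bash
python3 -c "
from go import *
go(.5675,.4015,.024,-.0640)"
```

```text
shift [-1.2  0.4 63.4] az -0.08
```

Call:
jog_arm([
  [[-1,0,30],[0,0,0],70],
  [[0,0,24],[0,0,0],70],
  [[0,0,8],[0,0,0],70],
  [[0,0,0],[0,0,0],55],
  [[0,0,0],[0,0,0],45],
  [[0,0,0],[0,0,0],35],
  [[0,0,0],[0,0,0],30],
  [[0,0,0],[0,0,0],30],
])

```text
t: 41.9
ee_pos: [0.5678, 0.4029, 0.0256]
tcp_rot: [-3.138, 0.101, -0.004]
contact_force: [0.8, -0.5, 7.1]
grip_width: 0.0431
```

Call:
jog_arm([
  [[0,0,-20],[0,0,0],30],
  [[0,0,-45],[0,0,0],30],
  [[0,0,-50],[0,0,-2.5],30],
  [[0,0,-45],[0,0,-2.6],30],
  [[-1,45,0],[0,0,0],30],
  [[-1.2,50,0],[0,0,0],30],
  [[-1.2,50,0],[0,0,0],30],
  [[-1.2,50,0],[0,0,0],30],
  [[-1.2,50,0],[0,0,0],30],
  [[-1.2,50,0],[0,0,0],30],
  [[-1.2,50,0],[0,0,0],30],
  [[-1.2,50,0],[0,0,0],30],
])

```text
t: 43.4
ee_pos: [0.5668, 0.0055, 0.1838]
tcp_rot: [3.141, 0.039, 0.001]
contact_force: [2.3, 0.4, -0.9]
grip_width: 0.0432
```

Call:
jog_arm([
  [[-1.2,50,0],[0,0,0],30],
  [[-1.2,50,0],[0,0,0],30],
  [[-1.2,50,0],[0,0,0],30],
  [[-1.2,50,0],[0,0,0],30],
  [[-1.2,50,0],[0,0,0],30],
  [[-1,30,0],[0,0,0],30],
  [[0,0,0],[0,0,0],30],
  [[0,0,0],[0,0,0],30],
])

```text
t: 44.4
ee_pos: [0.5668, -0.2725, 0.1835]
tcp_rot: [-3.141, -0.039, 0.0]
contact_force: [-0.6, -1.1, -1.0]
grip_width: 0.0431
```

```bash
python3 snap.py w22 wrist; python3 -c "
from go import *
go(.5683,-.2721,.0626,.0249)"
```

```text
44.4 [ 0.5668 -0.2725  0.1835] [[0.9997, 0.0246, -0.0002], [0.0246, -0.9997, 0.0005], [-0.0002, -0.0005, -1.0]] [-0.6 -1.1 -1. ] 0.0431
shift [  1.4   0.  121. ] az 0.03
```

View pics/w22.png

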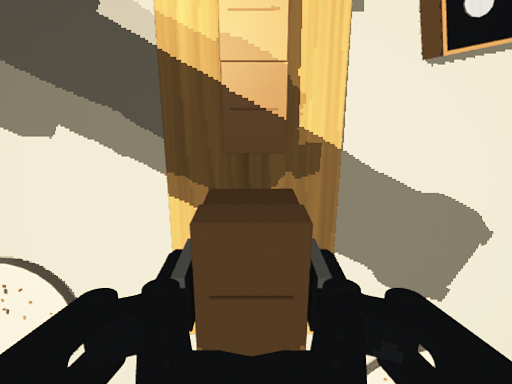

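Call:
jog_arm([
  [[1.4,0,35],[0,0,0],30],
  [[0,0,40],[0,0,0],30],
  [[0,0,30],[0,0,0],30],
  [[0,0,11],[0,0,0],30],
  [[0,0,0],[0,0,0],30],
  [[0,0,0],[0,0,0],30],
])

```text
t: 45.2
ee_pos: [0.5693, -0.2731, 0.0692]
tcp_rot: [3.14, 0.039, 0.004]
contact_force: [0.7, 0.3, -0.3]
grip_width: 0.0433
```

```bash
python3 -c "
from go import *
go(.5683,-.2721,.0626,.0249)"
```

```text
shift [-1.  -1.   6.6] az 0.01
```

Call:
jog_arm([
  [[-0.6,-1,3],[0,0,0],30],
  [[0,0,2],[0,0,0],30],
  [[0,0,1],[0,0,0],30],
  [[0,0,0.5],[0,0,0],30],
  [[0,0,0],[0,0,0],30],
])

```text
t: 45.82
ee_pos: [0.5679, -0.2722, 0.0625]
tcp_rot: [3.141, 0.038, 0.002]
contact_force: [-2.3, 0.9, 8.3]
grip_width: 0.0437
```

Call:
jog_arm([
  [[0.3,-1,-0.5],[0,0,0],30],
  [[0,-1,0],[0,0,0],30],
  [[0,-1,0],[0,0,0],30],
  [[0,0,0],[0,0,0],30],
])

```text
t: 46.32
ee_pos: [0.5687, -0.2702, 0.0626]
tcp_rot: [3.139, 0.038, 0.003]
contact_force: [-0.0, -3.9, 5.5]
grip_width: 0.0435
```

Call:
jog_arm([
  [[0,-1,0],[0,0,0],30],
  [[0,0,0],[0,0,0],30],
])

```text
t: 46.58
ee_pos: [0.5688, -0.2691, 0.0626]
tcp_rot: [3.139, 0.038, 0.003]
contact_force: [0.9, -3.7, 5.8]
grip_width: 0.0431
```

Call:
jog_arm([
  [[0,-1,0],[0,0,0],30],
  [[0,0,0],[0,0,0],30],
])

```text
t: 46.82
ee_pos: [0.5688, -0.2682, 0.0626]
tcp_rot: [3.139, 0.038, 0.004]
contact_force: [0.4, -3.9, 5.0]
grip_width: 0.0433
```

Call:
jog_arm([
  [[0,-1,0],[0,0,0],30],
  [[0,0,0],[0,0,0],30],
])

```text
t: 47.08
ee_pos: [0.5689, -0.2682, 0.0626]
tcp_rot: [3.137, 0.037, 0.004]
contact_force: [0.1, -7.8, 3.6]
grip_width: 0.0431
```

Call:
jog_arm([
  [[0,-0.6,0],[0,0,0],30],
  [[0,0,0],[0,0,0],30],
])

```text
t: 47.32
ee_pos: [0.5688, -0.2682, 0.0626]
tcp_rot: [3.136, 0.036, 0.004]
contact_force: [0.1, -9.7, 4.3]
grip_width: 0.0431
```

Call:
jog_arm([
  [[0,1.2,0],[0,0,0],43],
  [[0,0,0],[0,0,0],50],
  [[0,0,0],[0,0,0],60],
  [[0,0,0],[0,0,0],70],
  [[0,0,-20],[0,0,0],70],
  [[0,0,-50],[0,0,0],70],
  [[0,0,-60],[0,0,0],70],
  [[0,0,-30],[0,0,0],70],
  [[0,0,0],[0,0,0],70],
])

```text
t: 48.45
ee_pos: [0.5691, -0.2669, 0.2245]
tcp_rot: [3.139, 0.039, 0.008]
contact_force: [0.7, -0.3, 0.1]
grip_width: 0.0696
```

```bash
python3 snap.py w23 wrist; python3 snap.py t23 top; python3 snap.py s23 scene; python3 -c "
from go import *
im=cv2.imread('pics/t23.png'); zoom(im,90,60,290,210,3.8,'t23z.png')
print(r.read_state()['qpos'])"
```

```text
48.45 [ 0.5691 -0.2669  0.2245] [[0.9997, 0.0249, 0.0048], [0.0249, -0.9997, -0.002], [0.0048, 0.0022, -1.0]] [ 0.7 -0.3  0.1] 0.0696
48.5 [ 0.5684 -0.2666  0.2223] [[0.9997, 0.0248, 0.0019], [0.0248, -0.9997, -0.0007], [0.0019, 0.0007, -1.0]] [-0.3  0.1 -0.1] 0.0699
48.55 [ 0.5678 -0.2664  0.2208] [[0.9997, 0.0248, -0.0004], [0.0248, -0.9997, 0.0004], [-0.0004, -0.0004, -1.0]] [ 0.7 -0.  -0.8] 0.07
[-0.4388  0.3253  0.1868  1.4345  0.0001  1.1073]
```

View pics/w23.png

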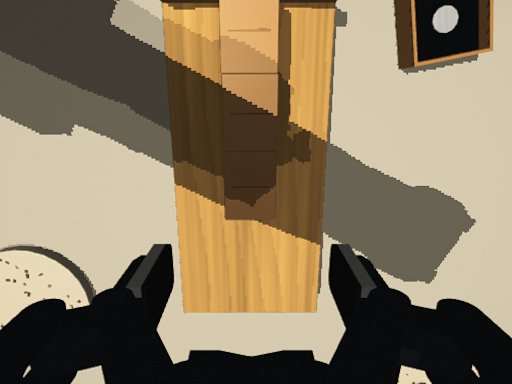

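View pics/t23z.png

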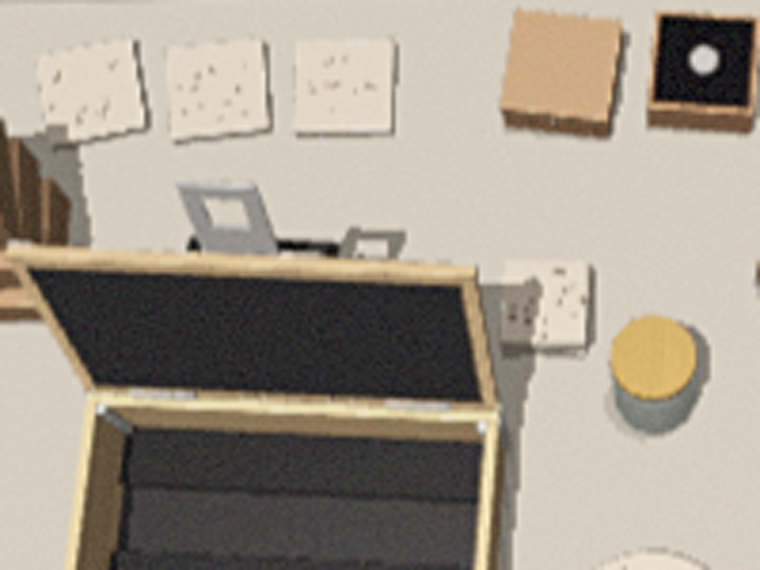

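View pics/s23.png

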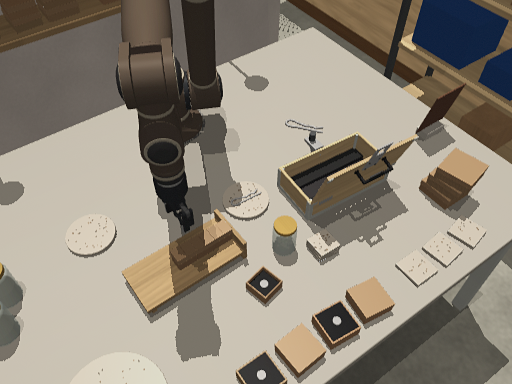

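```bash
python3 - <<'E'
from go import *
for th in range(95,112,2):
    a=np.radians(th)
    q=[C([.5580,.2918,-.0575],.085-.17*np.cos(a),y,.0855+.17*np.sin(a)) for y in(.161,-.161)]
    print(th,((proj("top",np.array(q))-[90,60])*3.8).round().tolist(), q[1])
E
```

```text
95 [[-7.0, 305.0], [469.0, 322.0]] [0.6484 0.1253 0.2549]
97 [[-6.0, 297.0], [470.0, 314.0]] [0.6543 0.125  0.2542]
99 [[-4.0, 289.0], [471.0, 306.0]] [0.6602 0.1247 0.2534]
101 [[-2.0, 281.0], [472.0, 298.0]] [0.666  0.1243 0.2524]
103 [[-0.0, 274.0], [473.0, 291.0]] [0.6718 0.124  0.2511]
105 [[2.0, 266.0], [473.0, 283.0]] [0.6775 0.1237 0.2497]
107 [[4.0, 259.0], [474.0, 276.0]] [0.6832 0.1233 0.2481]
109 [[6.0, 253.0], [475.0, 269.0]] [0.6889 0.123  0.2462]
111 [[9.0, 246.0], [476.0, 263.0]] [0.6944 0.1227 0.2442]
```

Call:
jog_arm([
  [[0,0,-50],[0,0,4.7],70],
  [[0,0,-50],[0,0,0],74],
  [[9,-41,-9],[0,0,0],74],
  [[9.2,-42,0],[0,0,0],74],
  [[9.2,-42,0],[0,0,0],74],
  [[9.2,-42,0],[0,0,0],74],
  [[9.2,-42,0],[0,0,0],74],
  [[9.2,-42,0],[0,0,0],74],
  [[9.2,-42,0],[0,0,0],74],
  [[9.2,-42,0],[0,0,0],74],
  [[9.2,-42,0],[0,0,0],74],
  [[0,0,0],[0,0,0],74],
])

```text
t: 50.1
ee_pos: [0.6722, 0.108, 0.3272]
tcp_rot: [3.14, -0.084, -0.007]
contact_force: [0.8, -0.5, -0.3]
grip_width: 0.0737
```

```bash
python3 -c "
from go import *
print(r.read_state()['qpos'],r.read_state()['ee_pos'])
go(.6953,.1845,.33,-.0575)"
```

```text
[0.1592 0.4975 0.6802 1.758  0.0005 1.7834] [0.6722 0.108  0.3272]
shift [ 19.  -77.6  -2.9] az 0.23
```

Call:
jog_arm([
  [[9.5,-39,0],[0,0,0],74],
  [[9.5,-39,0],[0,0,0],74],
  [[0,0,0],[0,0,0],74],
  [[0,0,0],[0,0,0],74],
])

```text
t: 50.6
ee_pos: [0.6953, 0.1808, 0.3294]
tcp_rot: [3.139, -0.091, -0.003]
contact_force: [-0.0, 0.2, 0.2]
grip_width: 0.0737
```

```bash
python3 snap.py w24 wrist; python3 -c "
from go import *
print(r.read_state()['qpos'],r.read_state()['ee_pos'])
go(.6953,.1845,.33,-.0575)"
```

```text
50.6 [0.6953 0.1808 0.3294] [[0.9983, -0.0579, -0.0017], [-0.0579, -0.9983, -0.001], [-0.0017, 0.0011, -1.0]] [-0.   0.2  0.2] 0.0737
[ 0.2541  0.6085  0.8714  1.8347 -0.0004  1.8835] [0.6953 0.1805 0.3301]
shift [-0.2 -4.   0.1] az -0.06
```

View pics/w24.png

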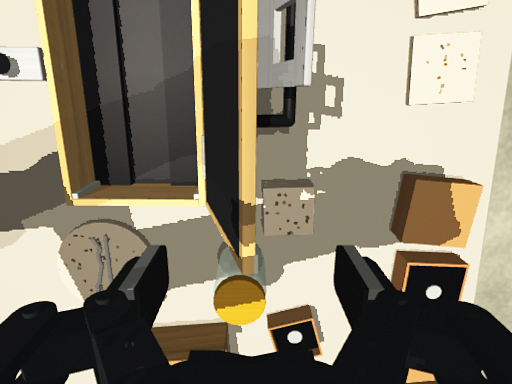

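Call:
jog_arm([
  [[0,0,35],[0,0,0],74],
  [[0,0,35],[0,0,0],74],
  [[0,0,30],[0,0,0],74],
  [[0,0,5],[0,0,0],74],
  [[0,0,0],[0,0,0],74],
])

```text
t: 51.28
ee_pos: [0.6953, 0.1808, 0.2266]
tcp_rot: [-3.14, 0.092, -0.001]
contact_force: [0.2, 0.1, -0.3]
grip_width: 0.074
```

```bash
python3 snap.py w25 wrist;python3 snap.py s25 scene; python3 -c "
from go import *
im=cv2.imread('pics/s25.png'); zoom(im,250,40,450,190,4,'s25z.png')
print(r.read_state()['qpos'])"
```

```text
51.275 [0.6953 0.1808 0.2266] [[0.9983, -0.0585, 0.0007], [-0.0585, -0.9983, 0.0001], [0.0007, -0.0001, -1.0]] [ 0.2  0.1 -0.3] 0.074
51.325 [0.6957 0.1812 0.2272] [[0.9983, -0.0581, 0.002], [-0.0581, -0.9983, 0.0005], [0.0019, -0.0006, -1.0]] [-0.6  0.   0.5] 0.0737
[ 0.2551  0.5216  0.4933  1.5398 -0.      1.8839]
```

View pics/w25.png

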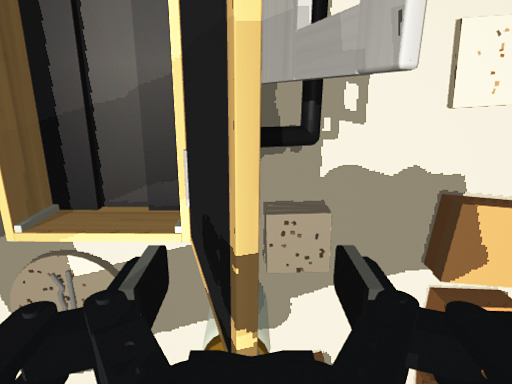

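View pics/s25z.png

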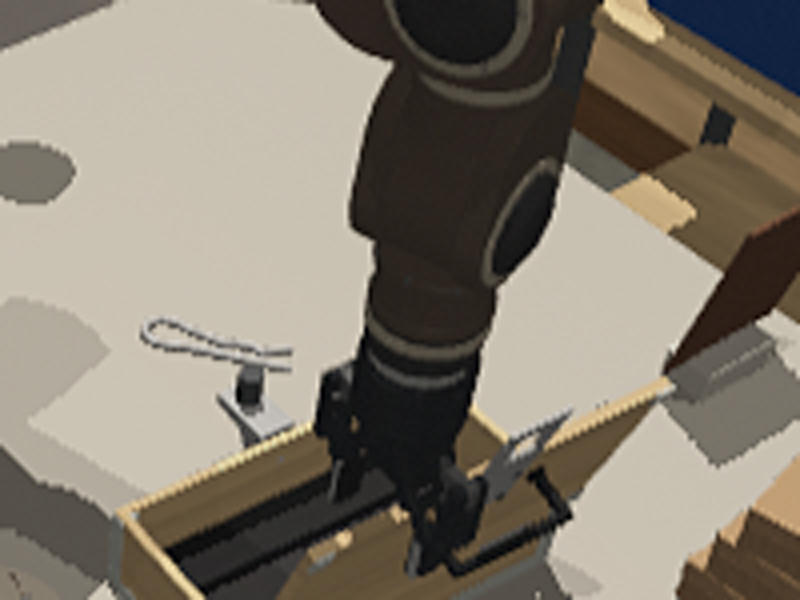

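Call:
jog_arm([
  [[0,0,12],[0,0,0],74],
  [[-12,0,0],[0,0,0],74],
  [[-12,0,0],[0,0,0],74],
  [[-12,0,0],[0,0,0],74],
  [[-12,0,0],[0,0,0],74],
  [[-12,0,0],[0,0,0],74],
])

```text
t: 52.12
ee_pos: [0.6362, 0.1854, 0.2147]
tcp_rot: [-3.14, 0.09, -0.006]
contact_force: [4.6, 0.8, 3.4]
grip_width: 0.0739
```

Call:
jog_arm([
  [[-12,0,0],[0,0,0],74],
  [[-12,0,0],[0,0,0],74],
  [[-12,0,0],[0,0,0],74],
])

```text
t: 52.5
ee_pos: [0.5989, 0.1874, 0.2136]
tcp_rot: [-3.14, 0.09, -0.001]
contact_force: [3.3, 0.1, 2.7]
grip_width: 0.0737
```

```bash
python3 snap.py w26 wrist;python3 snap.py s26 scene; python3 -c "
from go import *
im=cv2.imread('pics/s26.png'); zoom(im,230,60,430,210,4,'s26z.png')"
```

```text
52.5 [0.5989 0.1874 0.2136] [[0.9984, -0.0574, 0.0005], [-0.0574, -0.9984, 0.0001], [0.0004, -0.0001, -1.0]] [3.3 0.1 2.7] 0.0737
52.55 [0.5973 0.1875 0.2137] [[0.9984, -0.0569, -0.0012], [-0.0569, -0.9984, 0.0003], [-0.0012, -0.0002, -1.0]] [2.9 0.6 2.5] 0.074
```

View pics/s26z.png

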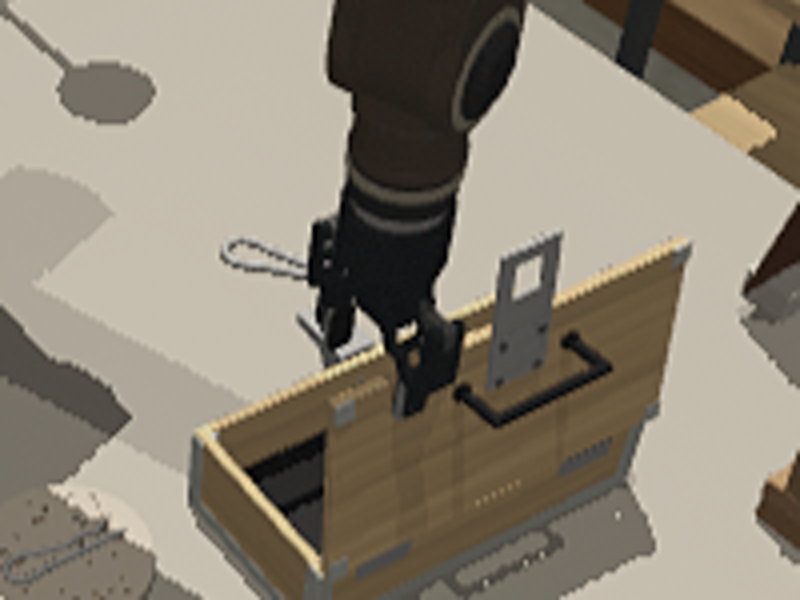

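View pics/w26.png

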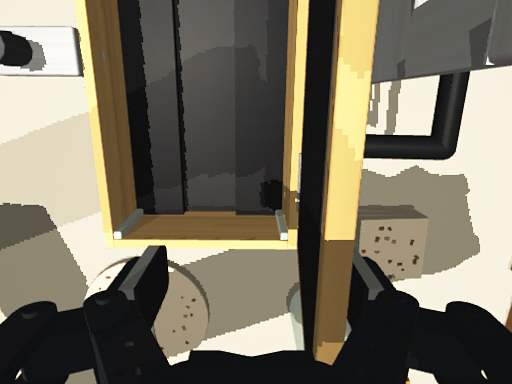

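Call:
jog_arm([
  [[-12,0,0],[0,0,0],74],
  [[-12,0,0],[0,0,0],74],
  [[-12,0,0],[0,0,0],74],
  [[-12,0,0],[0,0,0],74],
  [[-12,0,0],[0,0,0],74],
  [[-12,0,0],[0,0,0],74],
])

```text
t: 53.35
ee_pos: [0.5268, 0.1915, 0.2137]
tcp_rot: [-3.14, 0.09, -0.0]
contact_force: [3.4, 0.2, -0.8]
grip_width: 0.0741
```

```bash
python3 snap.py s27 scene; python3 -c "
from go import *
im=cv2.imread('pics/s27.png'); zoom(im,230,60,430,210,4,'s27z.png')"
```

```text
53.35 [0.5268 0.1915 0.2137] [[0.9984, -0.0573, 0.0002], [-0.0573, -0.9984, 0.0001], [0.0002, -0.0001, -1.0]] [ 3.4  0.2 -0.8] 0.0741
```

View pics/s27z.png

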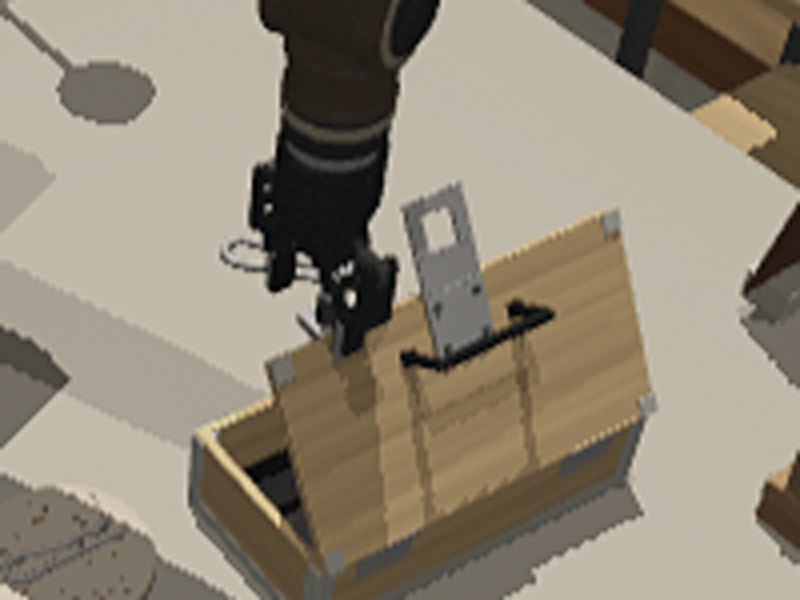

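Call:
jog_arm([
  [[2,0,-30],[0,0,0],74],
  [[0,0,-50],[0,0,0],50],
  [[0,0,-10],[0,0,0],20],
  [[25,0,0],[0,0,0],0],
  [[24,0,0],[0,0,0],0],
  [[0,0,0],[0,0,0],0],
  [[0,0,30],[0,0,0],0],
  [[0,0,40],[0,0,0],0],
  [[0,0,20],[0,0,0],0],
  [[0,0,0],[0,0,0],0],
])

```text
t: 54.65
ee_pos: [0.5766, 0.1883, 0.2118]
tcp_rot: [3.139, -0.09, -0.006]
contact_force: [-0.4, 0.7, 0.8]
grip_width: 0.0002
```

```bash
python3 snap.py s28 scene; python3 -c "
from go import *
im=cv2.imread('pics/s28.png'); zoom(im,230,60,430,210,4,'s28z.png')
print(local(PC,r.read_state()['ee_pos']))
for t in (57,50,40,30,20,10,0):
    a=np.radians(t);print(t,.085-.13*np.cos(a)+.01*np.sin(a), .0855+.13*np.sin(a)+.01*np.cos(a))"
```

```text
54.65 [0.5766 0.1883 0.2118] [[0.9984, -0.0571, -0.004], [-0.0571, -0.9984, -0.001], [-0.0039, 0.0012, -1.0]] [-0.4  0.7  0.8] 0.0002
[ 0.0219 -0.1027]
57 0.02258363112750073 0.1999735641830554
50 0.009098055171939665 0.19151365370233256
40 -0.00815790150860175 0.1767228336904399
30 -0.022583302491977035 0.1591602540378444
20 -0.03373983926891141 0.13935954484019603
10 -0.04128852611491774 0.11792234062682304
0 -0.045 0.0955
```

View pics/s28z.png

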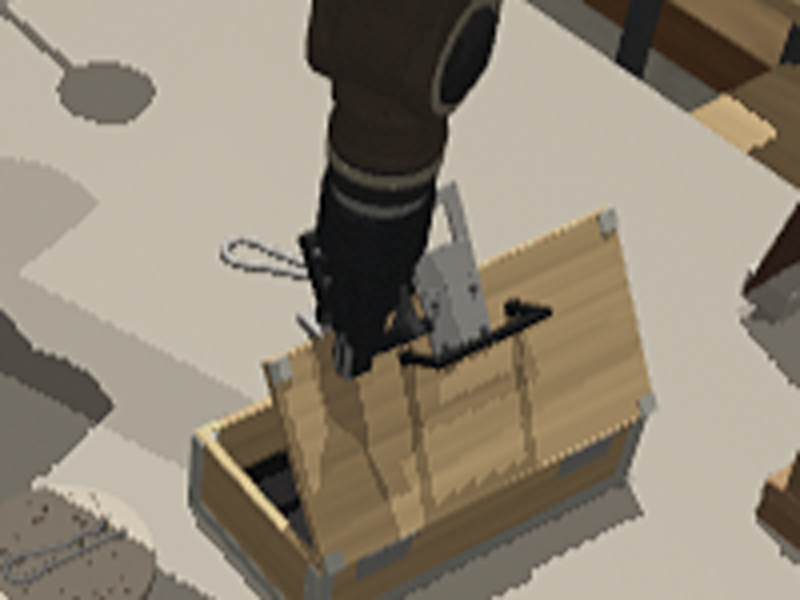

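Call:
jog_arm([
  [[-6,0,10],[0,0,0],0],
  [[-7,0,10],[0,0,0],0],
  [[-8.5,0,7.5],[0,0,0],0],
  [[-8.5,0,7.5],[0,0,0],0],
  [[-7,0,8.7],[0,0,0],0],
  [[-7,0,8.7],[0,0,0],0],
  [[0,0,0],[0,0,0],0],
])

```text
t: 55.58
ee_pos: [0.5335, 0.1907, 0.1599]
tcp_rot: [3.139, -0.09, -0.003]
contact_force: [-0.5, 0.5, 0.4]
grip_width: -0.0001
```

Call:
jog_arm([
  [[-5.5,0,10],[0,0,0],0],
  [[-5.5,0,10],[0,0,0],0],
  [[-4,0,10.7],[0,0,0],0],
  [[-4,0,10.7],[0,0,0],0],
  [[-2,0,10],[0,0,0],0],
  [[0,0,6],[0,0,0],0],
  [[0,0,0],[0,0,0],0],
])

```text
t: 56.45
ee_pos: [0.5132, 0.192, 0.1029]
tcp_rot: [3.14, -0.09, -0.002]
contact_force: [1.4, 1.3, -0.0]
grip_width: -0.0
```

```bash
python3 snap.py s29 scene; python3 -c "
from go import *
im=cv2.imread('pics/s29.png'); zoom(im,230,60,430,210,4,'s29z.png')"
```

```text
56.45 [0.5132 0.192  0.1029] [[0.9983, -0.0574, -0.0014], [-0.0574, -0.9984, -0.0006], [-0.0014, 0.0007, -1.0]] [ 1.4  1.3 -0. ] -0.0
```

View pics/s29z.png

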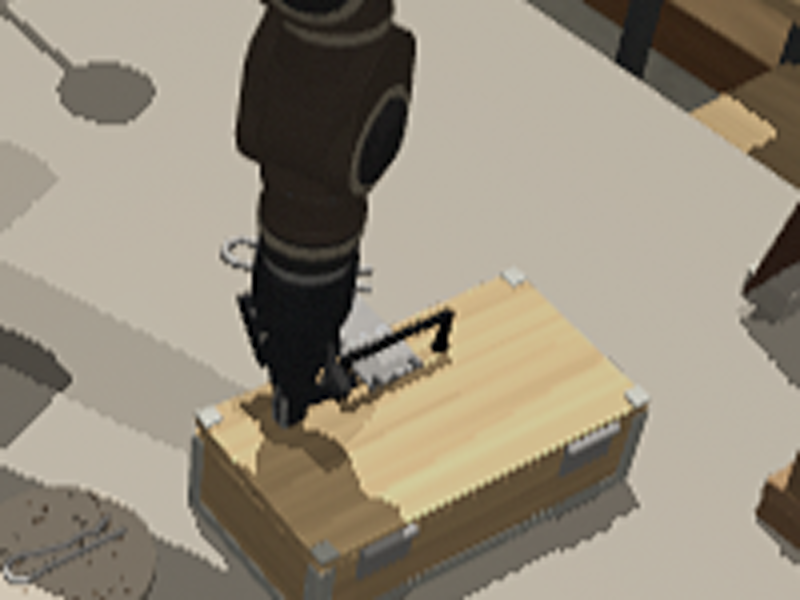

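Nearly shut. Press down in small steps until the force rises.

Call:
jog_arm([
  [[0,0,3],[0,0,0],0],
  [[0,0,2],[0,0,0],0],
  [[0,0,2],[0,0,0],0],
  [[0,0,0],[0,0,0],0],
])

```text
t: 57.0
ee_pos: [0.5137, 0.1922, 0.0965]
tcp_rot: [3.14, -0.09, 0.0]
contact_force: [0.7, 0.2, -0.0]
grip_width: 0.0002
```

Call:
jog_arm([
  [[0,0,1.5],[0,0,0],0],
  [[0,0,1.5],[0,0,0],0],
  [[0,0,0],[0,0,0],0],
])

```text
t: 57.38
ee_pos: [0.5139, 0.1922, 0.0955]
tcp_rot: [-3.14, 0.09, -0.002]
contact_force: [-5.0, -1.9, 11.8]
grip_width: 0.0001
```

Call:
jog_arm([
  [[0,0,1],[0,0,0],0],
  [[0,0,0],[0,0,0],0],
])

```text
t: 57.62
ee_pos: [0.5139, 0.1922, 0.0954]
tcp_rot: [-3.14, 0.09, -0.003]
contact_force: [-7.1, -2.2, 18.8]
grip_width: -0.0002
```

Call:
jog_arm([
  [[0,0,-20],[0,0,0],0],
  [[0,0,-50],[0,0,0],0],
  [[0,0,-50],[0,0,0],20],
  [[0,0,-50],[0,0,0],20],
  [[-45,20,-30],[0,0,0],20],
  [[-55,20,0],[0,0,0],20],
  [[-55,20,0],[0,0,0],20],
  [[-30,0,0],[0,0,0],20],
  [[0,0,0],[0,0,0],20],
])

```text
t: 58.75
ee_pos: [0.3242, 0.1427, 0.2934]
tcp_rot: [-3.139, 0.089, -0.003]
contact_force: [0.4, -0.3, -0.8]
grip_width: 0.02
```

```bash
python3 snap.py s30 scene; python3 snap.py t30 top; python3 snap.py w30 wrist; python3 -c "
from go import *
im=cv2.imread('pics/s30.png'); zoom(im,110,100,410,320,2.6,'s30z.png')
im=cv2.imread('pics/t30.png'); zoom(im,90,110,430,260,2.3,'t30z.png')"
```

```text
58.75 [0.3242 0.1427 0.2934] [[0.9984, -0.0564, 0.0021], [-0.0564, -0.9984, 0.0009], [0.002, -0.001, -1.0]] [ 0.4 -0.3 -0.8] 0.02
58.8 [0.3254 0.143  0.2932] [[0.9984, -0.0566, 0.002], [-0.0566, -0.9984, 0.0007], [0.0019, -0.0008, -1.0]] [ 1.2 -0.4 -0.4] 0.0201
58.85 [0.3261 0.1431 0.2929] [[0.9984, -0.0571, 0.0013], [-0.0571, -0.9984, 0.0003], [0.0013, -0.0004, -1.0]] [-0.1  1.   0.3] 0.0198
```

View pics/s30z.png

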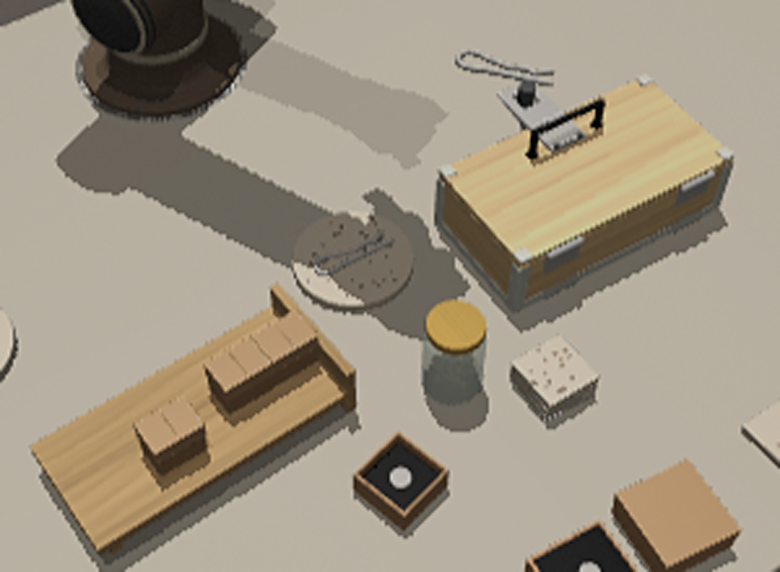

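View pics/t30z.png

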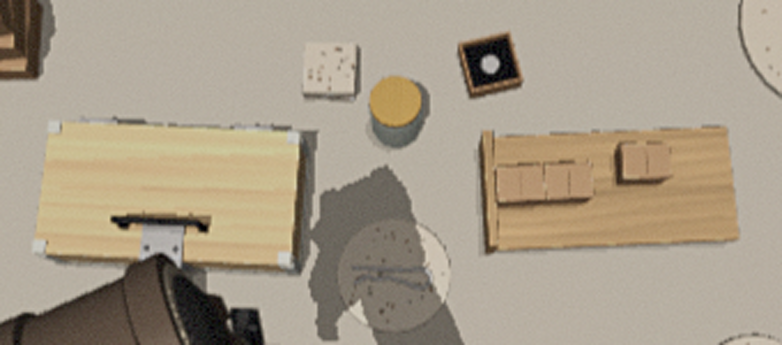

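View pics/w30.png

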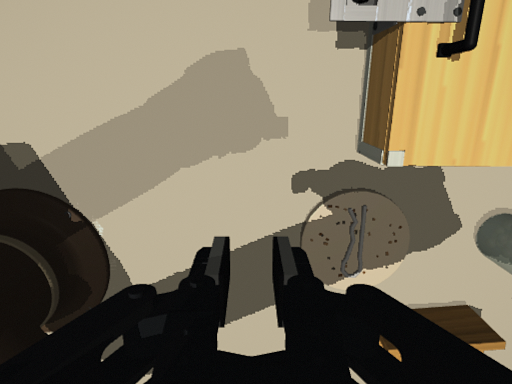

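```bash
python3 -c "
from go import *
p=unproj('top',(370,180.4),.095); print(p)
go(.59,p[1]-.03,.25,.0249)"
```

```text
[ 0.5877 -0.3027  0.095 ]
shift [290.5 460.   42.8] az -4.71
```

Call:
jog_arm([
  [[0,0,0],[0,0,-4.7],40],
  [[23,44,0],[0,0,0],50],
  [[23,44,0],[0,0,0],60],
  [[23,44,0],[0,0,0],70],
  [[23,44,0],[0,0,0],70],
  [[23,44,0],[0,0,0],70],
  [[23,44,0],[0,0,0],70],
  [[23,44,0],[0,0,0],70],
  [[23,44,0],[0,0,0],70],
  [[23,44,0],[0,0,0],70],
  [[23,44,0],[0,0,0],70],
  [[22,42,20],[0,0,0],70],
])

```text
t: 60.4
ee_pos: [0.5912, -0.3356, 0.2721]
tcp_rot: [3.141, 0.037, 0.002]
contact_force: [-0.1, -0.3, -0.0]
grip_width: 0.0702
```

Call:
jog_arm([
  [[0,0,10],[0,0,0],70],
  [[0,0,0],[0,0,0],70],
  [[0,0,0],[0,0,0],70],
])

```text
t: 60.78
ee_pos: [0.5893, -0.3321, 0.2635]
tcp_rot: [3.141, 0.04, 0.001]
contact_force: [0.2, -0.3, 0.3]
grip_width: 0.0699
```

```bash
python3 snap.py w31 wrist; python3 - <<'E'
from go import *
im=cv2.imread("pics/w31.png"); zoom(im,150,0,360,210,3.6,"w31z.png")
E
```

```text
60.775 [ 0.5893 -0.3321  0.2635] [[0.9997, 0.0252, 0.0007], [0.0252, -0.9997, -0.0003], [0.0007, 0.0003, -1.0]] [ 0.2 -0.3  0.3] 0.0699
```

View pics/w31z.png

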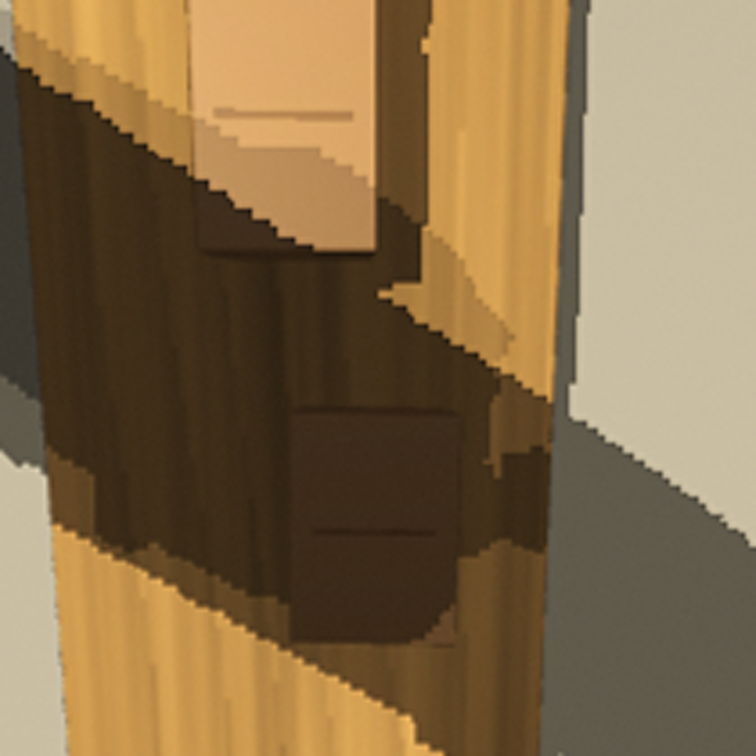

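```bash
python3 - <<'E'
from go import *
m=np.load("pics/w31.npy",allow_pickle=True).item()
im=cv2.imread("pics/w31.png").astype(float); c=np.clip((im[95:195,215:300]-10)*3.2,0,255).astype(np.uint8)
cv2.imwrite("pics/w31b.png",cv2.resize(c,None,fx=7,fy=6,interpolation=cv2.INTER_CUBIC))
cs=np.array([(292,411),(460,415),(456,646),(289,642)])/3.6+[150,0]; p,e=fitbox(m,cs,.095,(.59,-.3,.02)); print(p,np.degrees(p[2]),e)
go(p[0],p[1],.0626,p[2])
for uv in [(200,250),(375,250)]: print(unproj("w",np.array(uv)/3.6+[150,0],.095,m))
E
```

```text
[ 0.5915 -0.3075  0.0079] 0.45061466956542634 0.9738666617201375
shift [  2.4 -24.6 201.4] az 1.0
[ 0.5473 -0.2398  0.095 ]
[ 0.5899 -0.2388  0.095 ]
```

View pics/w31b.png

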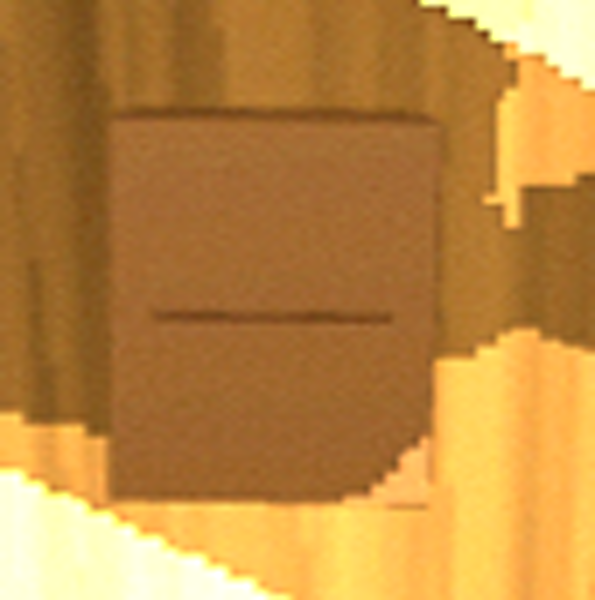

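Call:
jog_arm([
  [[2.5,-24.5,40],[0,0,1],70],
  [[0,0,50],[0,0,0],70],
  [[0,0,50],[0,0,0],70],
  [[0,0,10],[0,0,0],70],
  [[0,0,0],[0,0,0],70],
  [[0,0,0],[0,0,0],70],
])

```text
t: 61.58
ee_pos: [0.5926, -0.3087, 0.1158]
tcp_rot: [3.139, 0.011, 0.006]
contact_force: [0.3, 0.1, 0.4]
grip_width: 0.0698
```

```bash
python3 -c "
from go import *
go(.5915,-.3075,.0626,.0079)"
```

```text
shift [-1.3 -1.4 53.2] az -0.04
```

Call:
jog_arm([
  [[-0.5,-1,25],[0,0,0],70],
  [[0,0,18],[0,0,0],70],
  [[0,0,7],[0,0,0],70],
  [[0,0,1.5],[0,0,0],70],
  [[0,0,0],[0,0,0],55],
  [[0,0,0],[0,0,0],45],
  [[0,0,0],[0,0,0],35],
  [[0,0,0],[0,0,0],30],
  [[0,0,0],[0,0,0],30],
])

```text
t: 62.7
ee_pos: [0.5913, -0.3074, 0.0621]
tcp_rot: [3.141, 0.011, 0.002]
contact_force: [0.8, -0.2, 6.5]
grip_width: 0.0433
```

Call:
jog_arm([
  [[0,0,-15],[0,0,-1],30],
  [[0,0,0],[0,0,0],30],
  [[-11,-15,0],[0,0,0],30],
  [[-11,-15,0],[0,0,0],30],
  [[0,-3,0],[0,0,0],30],
  [[0,0,0],[0,0,0],30],
  [[0,0,0],[0,0,0],30],
])

```text
t: 63.58
ee_pos: [0.5684, -0.2751, 0.0761]
tcp_rot: [3.141, 0.038, 0.0]
contact_force: [-0.8, -1.0, -1.3]
grip_width: 0.0435
```

```bash
python3 snap.py w32 wrist; python3 -c "
from go import *
go(.5683,-.2735,.0626,.0249)"
```

```text
63.575 [ 0.5684 -0.2751  0.0761] [[0.9997, 0.0244, 0.0003], [0.0244, -0.9997, -0.0002], [0.0003, 0.0002, -1.0]] [-0.8 -1.  -1.3] 0.0435
shift [ 0.  -1.6 13.5] az -0.03
```

View pics/w32.png

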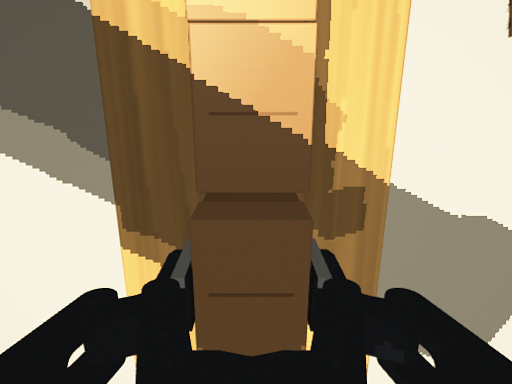

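Call:
jog_arm([
  [[0,0,9],[0,0,0],30],
  [[0,0,3],[0,0,0],30],
  [[0,0,1.2],[0,0,0],30],
  [[0,0,0.7],[0,0,0],30],
  [[0,0,0],[0,0,0],30],
])

```text
t: 64.25
ee_pos: [0.568, -0.2747, 0.0624]
tcp_rot: [3.141, 0.039, 0.0]
contact_force: [-0.8, 0.3, -0.3]
grip_width: 0.0428
```

Call:
jog_arm([
  [[0,-1,0.5],[0,0,0],30],
  [[0.3,-1,0],[0,0,0],30],
  [[0,-1,0],[0,0,0],30],
  [[0,0,0],[0,0,0],30],
])

```text
t: 64.75
ee_pos: [0.5684, -0.2717, 0.0621]
tcp_rot: [3.141, 0.039, 0.001]
contact_force: [-0.2, -1.8, 1.4]
grip_width: 0.0433
```

Call:
jog_arm([
  [[0,-1,0],[0,0,0],30],
  [[0,0,0],[0,0,0],30],
])

```text
t: 65.0
ee_pos: [0.5684, -0.2708, 0.0621]
tcp_rot: [3.141, 0.039, 0.001]
contact_force: [-0.3, -2.8, 3.0]
grip_width: 0.043
```

Call:
jog_arm([
  [[0,-1,0],[0,0,0],30],
  [[0,0,0],[0,0,0],30],
])

```text
t: 65.25
ee_pos: [0.5683, -0.2699, 0.0621]
tcp_rot: [3.141, 0.039, 0.001]
contact_force: [0.1, -3.6, 3.7]
grip_width: 0.0432
```

Call:
jog_arm([
  [[0,-1,-0.2],[0,0,0],30],
  [[0,0,0],[0,0,0],30],
])

```text
t: 65.5
ee_pos: [0.5683, -0.2694, 0.0621]
tcp_rot: [3.14, 0.038, 0.001]
contact_force: [0.2, -5.3, 3.3]
grip_width: 0.0433
```

Call:
jog_arm([
  [[0,-0.8,0],[0,0,0],30],
  [[0,0,0],[0,0,0],30],
])

```text
t: 65.75
ee_pos: [0.5683, -0.2694, 0.0621]
tcp_rot: [3.138, 0.037, 0.0]
contact_force: [0.2, -7.9, 1.0]
grip_width: 0.0433
```

Contact. Release, lift away and back off for a clear view.

Call:
jog_arm([
  [[0,1,0],[0,0,0],43],
  [[0,0,0],[0,0,0],50],
  [[0,0,0],[0,0,0],60],
  [[0,0,0],[0,0,0],70],
  [[0,0,-20],[0,0,0],70],
  [[0,0,-50],[0,0,0],70],
  [[0,0,-60],[0,0,0],70],
  [[0,0,-30],[0,0,0],70],
  [[0,0,0],[0,0,0],70],
])

```text
t: 66.88
ee_pos: [0.5693, -0.2692, 0.2251]
tcp_rot: [3.139, 0.039, 0.008]
contact_force: [-0.7, 0.5, -0.2]
grip_width: 0.0702
```

```bash
python3 snap.py w33 wrist
```

```text
66.875 [ 0.5693 -0.2692  0.2251] [[0.9997, 0.0248, 0.0048], [0.0248, -0.9997, -0.002], [0.0048, 0.0021, -1.0]] [-0.7  0.5 -0.2] 0.0702
```

View pics/w33.png

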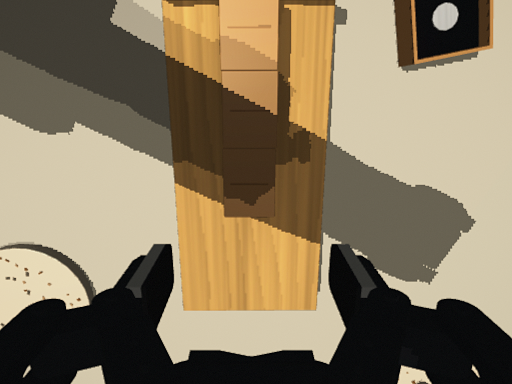

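Call:
jog_arm([
  [[-50,0,0],[0,0,0],70],
  [[-50,0,0],[0,0,0],70],
  [[-50,0,0],[0,0,0],70],
  [[-50,10,0],[0,0,0],70],
  [[-50,10,0],[0,0,0],70],
  [[0,0,0],[0,0,0],70],
])

```text
t: 67.68
ee_pos: [0.3156, -0.2946, 0.2207]
tcp_rot: [-3.14, -0.033, 0.003]
contact_force: [0.6, 0.4, 0.5]
grip_width: 0.07
```

```bash
python3 snap.py s34 scene; python3 snap.py t34 top; python3 -c "
from go import *
im=cv2.imread('pics/s34.png'); zoom(im,110,100,410,320,2.6,'s34z.png')
im=cv2.imread('pics/t34.png'); zoom(im,90,110,430,260,2.3,'t34z.png')"
```

```text
67.675 [ 0.3156 -0.2946  0.2207] [[0.9998, 0.021, -0.0019], [0.021, -0.9998, 0.0015], [-0.0018, -0.0015, -1.0]] [0.6 0.4 0.5] 0.07
67.725 [ 0.3172 -0.2947  0.2208] [[0.9998, 0.0222, -0.001], [0.0222, -0.9998, 0.0014], [-0.0009, -0.0014, -1.0]] [1.1 0.2 1.4] 0.0703
```

View pics/s34z.png

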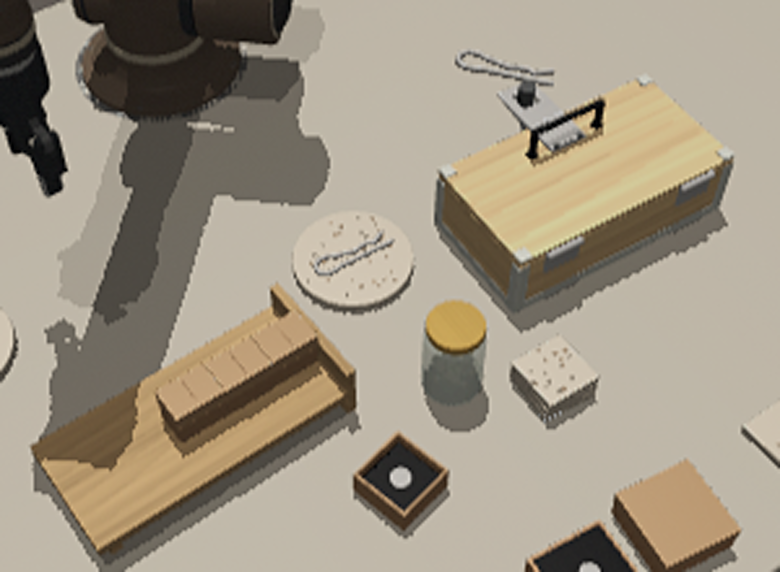

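View pics/t34z.png

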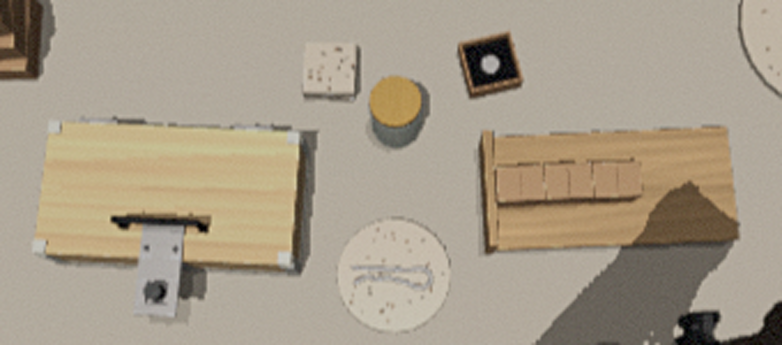

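```bash
python3 - <<'E'
from go import *
a=cv2.imread("pics/top0.png",0);b=cv2.imread("pics/t34.png",0)
for n,(x0,y0,x1,y1) in dict(tiles=(218,125,248,155),jar=(247,140,277,175),openb=(287,122,320,153),lid=(100,158,225,230)).items():
    s,_=cv2.phaseCorrelate(a[y0:y1,x0:x1].astype(float),b[y0:y1,x0:x1].astype(float)); print(n,np.round(s,2),cv2.absdiff(a,b)[y0:y1,x0:x1].mean())
r.sign_off(); print(r.read_state()["t"])
E
```

```text
tiles [-0.   -0.05] 7.087777777777778
jar [0. 0.] 6.602857142857143
openb [0.01 0.04] 6.700879765395895
lid [0.52 0.01] 7.047444444444444
the job is handed in; nothing more can be done
the job is handed in; nothing more can be done
```

The job is done and handed in at about 68 s of the 210 s allowed.

- **Clip:** I pulled it sideways out of the pin and laid it on the plate nearest the base. The last picture shows it flat and within about 2 mm of the plate's middle.
- **Lid and boxes:** I swung the lid open to roughly 106–109°. The case held three boxes. I slid each one up against the cheek or the box before it until I felt contact, so they stand in one square row along the middle of the shelf with no visible gaps.
- **Shutting the case:** I shut the empty case and pressed the lid down. The fingertip stopped at 95.5 mm, the given height of the shut lid, at about 12–19 N.
- **Knocked box:** While I was shutting the lid, the third box was knocked about 4 cm aside on the shelf. I put it back in the row after the lid was already shut, and it looks in place in the final pictures.
- **Last checks:** Comparing the first and last top pictures, the jar, tiles and open box have not moved (under 0.1 pixel). The lid area showed a 0.5 pixel sideways offset, which I took to be the clip and shadows having changed rather than the lid being out of place.
- **Camera disagreement:** The wrist and fixed cameras differed by about 4 mm in x; I used the wrist camera for all grasps and placings.

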